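Fill the egg tray from the candling stand and the egg cups

ROBOT

A 6-joint arm with a two-finger parallel gripper is mounted at the origin on a cart in front of the work surface, level with it; the furniture and walls round the work are solid. World frame = base frame: x ahead of the robot, y to its left, z up, the work surface at z = 0. Lengths are in m, angles in rad, forces in N, time in s.
With the tool pointing down it reaches from about 0.325 to 0.75 m from the base axis. Payload 7.6 kg.
Tool frame: the origin (TCP) lies between the finger pads; the fingertips stand 11 mm ahead of it and the grasp point (between the pads) lies 8 mm behind it; z points along the fingers, x is the direction in which the jaws open and shut, and the axes are right-handed (so a half turn about z gives the same grasp; the last joint's range is limited). The gripper opens to 85 mm and grips with 20 to 120 N. Pads are 22 mm wide; open, the fingers measure 114 mm over their backs; the gripper's body (76 mm by 85 mm) begins 54 mm behind the grasp point. The pads swing forward as they close: fully open they stand 13 mm farther back than shut.
Start: joints at [-1.344, 0.052, 1.401, -0, 1.689, -0.07], TCP at [0.154, -0.502, 0.221] pointing down, gripper open.
Joint ranges: [-2.9, 2.9], [-0.91, 2.17], [0.12, 2.37], [-1.06, 4.2], [0.26, 2.73], [-2.93, 2.93]. Speed limits (rad/s): [2.57, 2.57, 3.01, 3.14, 3.14, 3.14].

INTERFACE

Orientations are given as [roll, pitch, yaw] about the fixed x, y, z axes, in that order (R = Rz(yaw) Ry(pitch) Rx(roll)).
In Python, from workcell import bot gives the robot as it stands.
- The arm moves only by the tool drive_tool, never from a script. Its argument "commands" is a list of rows, each an object of numbers: "x", "y", "z": the shift along the world's x, y, z in cm; "rx", "ry", "rz": the turn, a rotation vector about the world's x, y, z in degrees. A call has 1 to 12 rows; each row shifts and turns the pose as measured when the row begins; what a row does not reach is not made up. A row lasts 1/10 s, in which the tool goes at most 50 mm and 8.59 degrees, less where a joint would pass 70% of its speed; a pose out of reach is approached as far as the arm can. A call is refused whole if a number of a shift passes 5 or a number of a turn 8.59, either way. A call with a gripper value outside its range is refused whole. "grip" is the closure, from 0 (fully open) to 1 (shut), set as the call begins (left out, the last holds). The fingers move at their own pace and stop on an object; "force" is the grip in N (left out, the last holds). Time passes only in rows, so rows that do not move let the fingers close. It gives the time, the measured TCP pose, the force and the opening at its end, in the units of the state.
- bot.get_state(): the state, without advancing time (a new reading comes with each control period).
- bot.camera(name): name is "scene" or "top" or "wrist"; returns a dict with "pixels" (384x512x3 uint8, blue, green, red), "vfov" (degrees; the focal length in pixels is half the picture's height over the tangent of half this angle, whatever the lens; pixels are square), "cx", "cy" (the principal point, pixels), "extrinsics" (4x4, takes a point from world to camera coordinates). Camera axes: x right, y down, z forward; pixel columns grow to the right and rows downward; lengths in m; the calibration is good to about 2 mm. The wrist camera is an equidistant fisheye: a pixel r from the principal point sees the ray r / f radians off the axis. A picture is of the moment at which its call begins. There is no depth.
- bot.close_job(): hands the job in, once; it reports no verdict.
Trained networks look in the newest picture that a camera, given by its name, has taken for a name from the list of things; names that differ only in an ending like _2 or _b are one class to them, and where a whole thing is asked for, a point or a joint stands for the part that bears it (a point fixed in the world has none). Each returns a list of dicts, best first, with "score" (0 to 1); they miss things now and then, are a little off and sometimes report something else, mostly with a low value. They report only what shows in the picture. A call takes as long as a camera call. They do not tell look-alikes from the thing itself.
- bot.search_frame(camera, target): "centre" ([column, row] in pixels, amid what is visible of it).
- bot.silhouettes(camera, target): "mask" (384x512 bool, what is visible of it) and "centre" ([column, row] in pixels, amid what is visible of it).
- bot.landmark_of(camera, target): "centre" ([column, row] in pixels: a listed point, or the origin of a listed thing).
The state is a dict: "clock": time; "q": joint angles; "qvel": joint speeds; "effort": joint torques, N m; "position": TCP position; "eef_rot": TCP orientation; "contact_force": force on the tool from outside, world axes, zero at the start; "moment": the same for the moment, N m; "opening": opening from 0.0 (shut) to 1.0 (fully open).
Only numpy, scipy, OpenCV 4.12 (cv2) and the standard library are available. Lean on these libraries where they do the work, as an engineer would, in place of code of your own. Each camera call takes 0.05 s, during which the arm holds its last target. There are 200 camera calls.

TASK

The brown egg in the candling stand has been checked: slide the stand's jaw fully open, lift the egg out and set it gently upright in a free pocket of the white egg tray; the two eggs in the blue cups go gently into the other free pockets in the same way, in any order, so that the tray is full. Never squeeze, press or drop an egg, do not tip over an egg or a cup, and leave the egg already in the tray and the other things on the bench where they are.

Things in the scene. Friction and masses are not known exactly. Their poses are not given: they have to be found in the camera images.
- egg_a: the brown egg that is clamped in the candling stand at the start; fragile, pointed end down, 45 mm in diameter, 61 mm long, about 65 g. Origin at the lower (pointed) tip, z up along the egg. Hold it at its widest part or up to 6 mm above, with the weakest grip (20 to 30 N is plenty).
- egg_a_mid (a point): centre of egg_a at its widest part: on its axis, 35 mm above the lower tip and 26 mm below the top
- egg_b: a cream-coloured egg standing in egg cup cup_b at the start; fragile, pointed end down, 45 mm in diameter, 61 mm long, about 65 g. Origin at the lower (pointed) tip, z up along the egg. Hold it at its widest part or up to 6 mm above, with the weakest grip (20 to 30 N is plenty).
- egg_b_mid (a point): centre of egg_b at its widest part: on its axis, 35 mm above the lower tip and 26 mm below the top
- egg_c: a cream-coloured egg standing in egg cup cup_c at the start; fragile, pointed end down, 45 mm in diameter, 61 mm long, about 65 g. Origin at the lower (pointed) tip, z up along the egg. Hold it at its widest part or up to 6 mm above, with the weakest grip (20 to 30 N is plenty).
- egg_c_mid (a point): centre of egg_c at its widest part: on its axis, 35 mm above the lower tip and 26 mm below the top
- egg_d: a cream-coloured egg that already stands in the tray, in pocket_3; it stays there; fragile, pointed end down, 45 mm in diameter, 61 mm long, about 65 g. Origin at the lower (pointed) tip, z up along the egg. Hold it at its widest part or up to 6 mm above, with the weakest grip (20 to 30 N is plenty).
- egg_d_mid (a point): centre of egg_d at its widest part: on its axis, 35 mm above the lower tip and 26 mm below the top
- egg_tray: fixed white plastic tray, 84 x 280 mm, flat top 24 mm above the bench; four round dimpled pockets in a row along its own y, 66 mm apart, each with a 33 mm mouth and a grey bottom. A seated egg sinks 11 mm in and stands upright; press it down with under 10 N. Set eggs with the fingers closing along the tray's x: nothing stands beside the row. Origin under its centre, on the bench.
- pocket_0 (a point): pocket 0 of the tray (y = -99 mm in the tray's frame): the point where the widest-part centre of an egg seated in this pocket lies, 24 mm above the tray's top and 48 mm above the bench; empty at the start
- pocket_1 (a point): pocket 1 of the tray (y = -33 mm in the tray's frame): the point where the widest-part centre of an egg seated in this pocket lies, 24 mm above the tray's top and 48 mm above the bench; empty at the start
- pocket_2 (a point): pocket 2 of the tray (y = 33 mm in the tray's frame): the point where the widest-part centre of an egg seated in this pocket lies, 24 mm above the tray's top and 48 mm above the bench; empty at the start
- pocket_3 (a point): pocket 3 of the tray (y = 99 mm in the tray's frame): the point where the widest-part centre of an egg seated in this pocket lies, 24 mm above the tray's top and 48 mm above the bench; occupied by egg_d at the start
- candler: fixed candling stand: grey base, x -42 to 42, y -45 to 144 mm, top 20 mm above the bench, yellow lamp window under the egg's seat. Origin on the bench under the seat. Fixed jaw at y = -38 to -24 mm, 58 mm high, 36 mm wide; sliding V jaw opposite, on the +y side. With it open, take the egg with fingers closing along the stand's x; shut, its arms cover the egg's sides.
- candler_seat (a point): where the widest-part centre of the clamped egg lies: 44 mm above the bench on the seat's axis
- jaw (a joint): position of the sliding V jaw, m: 0 closed round the egg, 0.05 fully open against its stop; it grows as the jaw slides along the stand's +y (away from the egg). It stays where it is left; sliding takes about 2 N.
- jaw_knob (a point): grip point on the black upright knob of the sliding jaw (moves with it), 78 mm from the seat axis along the stand's y when closed and 60 mm above the bench. The knob is round, 18 mm in diameter, with a 22 mm head; it rises from the jaw's plate (30 mm above the bench) to 76 mm. The jaw's V arms reach 59 mm above the bench.
- cup_b: loose blue egg cup holding egg_b at the start: foot 58 mm in diameter, rim 42 mm in diameter and 28 mm above the bench, 200 g. The widest-part centre of the egg in it is 52 mm above the bench. Origin under its centre.
- cup_c: loose blue egg cup holding egg_c at the start: foot 58 mm in diameter, rim 42 mm in diameter and 28 mm above the bench, 200 g. The widest-part centre of the egg in it is 52 mm above the bench. Origin under its centre.
- tin: bystander: low food tin, 75 mm wide, 58 mm high, standing on the bench; origin under its centre
- timer: bystander: white kitchen timer, 68 mm wide, 65 mm high, standing on the bench; origin under its centre
- spice_jar: bystander: spice jar with a black cap, 45 mm wide, 105 mm high, standing on the bench; origin under its centre
- tomato: bystander: tomato, 65 mm, standing on the bench; origin under its centre
There are look-alikes about, which are no part of the job. Leave any green look-alike of the candler alone. What is shaped like the egg_a but pink is not meant.

How it is judged:
On the way, in this order (a step that is already met when the one before it is completed fails the run):
1. the jaw is slid open at least 40 mm while the brown egg still stands in the candling stand (value of joint jaw above 0.04 m and distance between egg_a_mid and candler_seat below 0.012 m), for 0.1 s.
2. the brown egg stands in a tray pocket, let go ((distance between egg_a_mid and pocket_0 below 0.009 m or distance between egg_a_mid and pocket_1 below 0.009 m or distance between egg_a_mid and pocket_2 below 0.009 m or distance between egg_a_mid and pocket_3 below 0.009 m) and angle between egg_a's own z axis and vertical below 0.35 rad and contact force between the fingers and egg_a below 0.2 N and linear speed of egg_a below 0.03 m/s), for 0.2 s.
At the end, for the whole second after the job is handed in: All four eggs stand in the tray, one in each pocket: the widest-part centre of each within 9 mm of a pocket's point, tilted under 0.35 rad (20 degrees), let go and at rest (all of step 2 and (distance between egg_b_mid and pocket_0 below 0.009 m or distance between egg_b_mid and pocket_1 below 0.009 m or distance between egg_b_mid and pocket_2 below 0.009 m or distance between egg_b_mid and pocket_3 below 0.009 m) and angle between each of egg_b, egg_c, egg_d's own z axis and vertical below 0.35 rad and contact force between the fingers and egg_b below 0.2 N and linear speed of each of egg_b, egg_c, egg_d below 0.03 m/s and (distance between egg_c_mid and pocket_0 below 0.009 m or distance between egg_c_mid and pocket_1 below 0.009 m or distance between egg_c_mid and pocket_2 below 0.009 m or distance between egg_c_mid and pocket_3 below 0.009 m) and contact force between the fingers and egg_c below 0.2 N and (distance between egg_d_mid and pocket_0 below 0.009 m or distance between egg_d_mid and pocket_1 below 0.009 m or distance between egg_d_mid and pocket_2 below 0.009 m or distance between egg_d_mid and pocket_3 below 0.009 m) and contact force between the fingers and egg_d below 0.2 N); the robot touches nothing.
It fails at once if an egg is squeezed by the gripper (over 100 N, summed over both fingers) (contact force between the fingers and egg_a above 100 N or contact force between the fingers and egg_b above 100 N or contact force between the fingers and egg_c above 100 N or contact force between the fingers and egg_d above 100 N).
It fails at once if an egg is pressed or knocked against the tray with over 35 N (summed over the rim's contacts; about 15 N straight down) (contact force between any of egg_a, egg_b, egg_c, egg_d and egg_tray above 35 N).
It fails at once if an egg is dropped or thrown (over 0.6 m/s while not held: a fall of about 18 mm) ((contact force between the fingers and egg_a below 0.2 N and linear speed of egg_a above 0.6 m/s) or (contact force between the fingers and egg_b below 0.2 N and linear speed of egg_b above 0.6 m/s) or (contact force between the fingers and egg_c below 0.2 N and linear speed of egg_c above 0.6 m/s) or (contact force between the fingers and egg_d below 0.2 N and linear speed of egg_d above 0.6 m/s)).
It fails at once if an egg (over 1 rad) or an egg cup (over 0.6 rad) is tipped over (angle between any of egg_a, egg_b, egg_c, egg_d's own z axis and vertical above 1 rad or angle between any of cup_b, cup_c's own z axis and vertical above 0.6 rad).
It fails at once if the egg already in the tray is moved over 15 mm, or a bystander over 30 mm (distance of egg_d_mid from where it was at the start of the episode above 0.015 m or distance of any of tin, timer, spice_jar, tomato from where it was at the start of the episode above 0.03 m).
It also fails if it takes over 72 s, if anything falls off the work surface, if the arm or the gripper's body presses on something with over 40 N, if the wrist force passes 120 N, or if a joint passes its speed limit or range.

## Working session

There is one attempt and no reset: what is moved stays moved. The work goes in short steps, Python scripts to look and compute and a tool call to move; the robot and the scene stay as the last step left them, time stands still between calls to the robot, and variables do not carry over. Pictures are saved under pics/ and viewed, about 8 in all and at most 12, crops included, and the job is handed in when it is done.

Besides the shell and the picture viewer there is one more tool, called after ">>>" in YAML: its name, and indented under it one key for each argument. drive_tool: Moves the arm, as the interface text tells. Its arguments: {"type":"object","properties":{"commands":{"type":"array","items":{"type":"object","properties":{"x":{"type":"number"},"y":{"type":"number"},"z":{"type":"number"},"rx":{"type":"number"},"ry":{"type":"number"},"rz":{"type":"number"}}}},"grip":{"type":"number"},"force":{"type":"number"}},"required":["commands"]}

```bash
mkdir -p pics; ls
cat > h.py <<'E'
import numpy as np, cv2
from workcell import bot
def ray(c,px):
    f=192/np.tan(np.radians(c["vfov"])/2); E=np.array(c["extrinsics"])
    d=np.array([(px[0]-c["cx"])/f,(px[1]-c["cy"])/f,1.])
    R=E[:3,:3]; return -R.T@E[:3,3], R.T@d
def atz(c,px,z):
    o,d=ray(c,px); return o+d*(z-o[2])/d[2]
def proj(c,p):
    f=192/np.tan(np.radians(c["vfov"])/2); E=np.array(c["extrinsics"])
    q=E[:3,:3]@p+E[:3,3]; return q[:2]/q[2]*f+[c["cx"],c["cy"]]
def tri(c1,p1,c2,p2):
    o1,d1=ray(c1,p1);o2,d2=ray(c2,p2)
    A=np.stack([d1,-d2],1); s=np.linalg.lstsq(A,o2-o1,rcond=None)[0]
    a=o1+d1*s[0];b=o2+d2*s[1]; return (a+b)/2,np.linalg.norm(a-b)
E
python3 - <<'E'
from h import *
for n in("top","scene"):
    c=bot.camera(n); cv2.imwrite(f"pics/{n}0.png",c["pixels"])
    print(n,c["vfov"],ray(c,(256,192))[0].round(3))
    for t,z in [("egg_a_mid",.044),("egg_b_mid",.052),("pocket_0",.048),("pocket_1",.048),("pocket_2",.048),("pocket_3",.048),("candler_seat",.044),("candler",0),("jaw_knob",.06),("cup_b",0),("egg_tray",0),("tin",0),("timer",0),("spice_jar",0),("tomato",0)]:
        print(t,[(round(r["score"],2),np.round(r["centre"]).tolist(),atz(c,r["centre"],z)[:2].round(3).tolist()) for r in bot.landmark_of(n,t)])
E
```

```text
pics
top 47.517812139218734 [0.403 0.06  1.589]
egg_a_mid [(0.52, [202.0, 198.0], [0.567, 0.269]), (0.5, [183.0, 172.0], [0.662, 0.338])]
egg_b_mid [(0.64, [373.0, 222.0], [0.482, -0.336]), (0.44, [267.0, 145.0], [0.759, 0.037])]
pocket_0 [(0.67, [316.0, 201.0], [0.557, -0.138]), (0.63, [297.0, 197.0], [0.571, -0.07]), (0.55, [280.0, 200.0], [0.558, -0.009]), (0.55, [255.0, 202.0], [0.554, 0.077])]
pocket_1 [(0.67, [316.0, 201.0], [0.557, -0.138]), (0.63, [297.0, 197.0], [0.571, -0.07]), (0.55, [280.0, 200.0], [0.558, -0.009]), (0.55, [255.0, 202.0], [0.554, 0.077])]
pocket_2 [(0.67, [316.0, 201.0], [0.557, -0.138]), (0.63, [297.0, 197.0], [0.571, -0.07]), (0.55, [280.0, 200.0], [0.558, -0.009]), (0.55, [255.0, 202.0], [0.554, 0.077])]
pocket_3 [(0.67, [316.0, 201.0], [0.557, -0.138]), (0.63, [297.0, 197.0], [0.571, -0.07]), (0.55, [280.0, 200.0], [0.558, -0.009]), (0.55, [255.0, 202.0], [0.554, 0.077])]
candler_seat []
candler [(0.69, [235.0, 250.0], [0.382, 0.151]), (0.67, [206.0, 198.0], [0.574, 0.259])]
jaw_knob [(0.93, [212.0, 249.0], [0.387, 0.226]), (0.79, [183.0, 201.0], [0.5
[... 445 characters left out ...]
, [0.597, -0.38])]
scene 50.332249198235615 [-0.212 -0.887  0.894]
egg_a_mid []
egg_b_mid [(0.79, [320.0, 269.0], [0.494, -0.325])]
pocket_0 [(0.55, [294.0, 225.0], [0.583, -0.12])]
pocket_1 [(0.55, [294.0, 225.0], [0.583, -0.12])]
pocket_2 [(0.55, [294.0, 225.0], [0.583, -0.12])]
pocket_3 [(0.55, [294.0, 225.0], [0.583, -0.12])]
candler_seat [(0.77, [200.0, 211.0], [0.378, 0.149])]
candler [(0.52, [198.0, 222.0], [0.368, 0.148])]
jaw_knob [(0.5, [189.0, 198.0], [0.378, 0.221])]
cup_b [(0.69, [350.0, 274.0], [0.597, -0.362]), (0.48, [320.0, 281.0], [0.503, -0.324])]
egg_tray [(0.73, [319.0, 221.0], [0.715, -0.112])]
tin [(0.58, [323.0, 221.0], [0.728, -0.12])]
timer []
spice_jar []
tomato []
```

Run:
```python
import cv2
a=cv2.imread("pics/top0.png")[120:280,120:400]; cv2.imwrite("pics/top0c.png",cv2.resize(a,(784,448),interpolation=cv2.INTER_CUBIC))
a=cv2.imread("pics/scene0.png")[130:330,130:400]; cv2.imwrite("pics/scene0c.png",cv2.resize(a,(797,590),interpolation=cv2.INTER_CUBIC))
```

```text
(no output)
```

View pics/top0c.png

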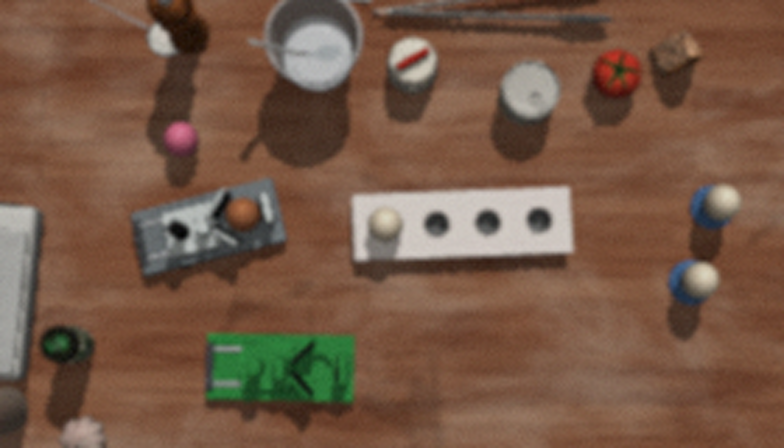

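View pics/scene0c.png

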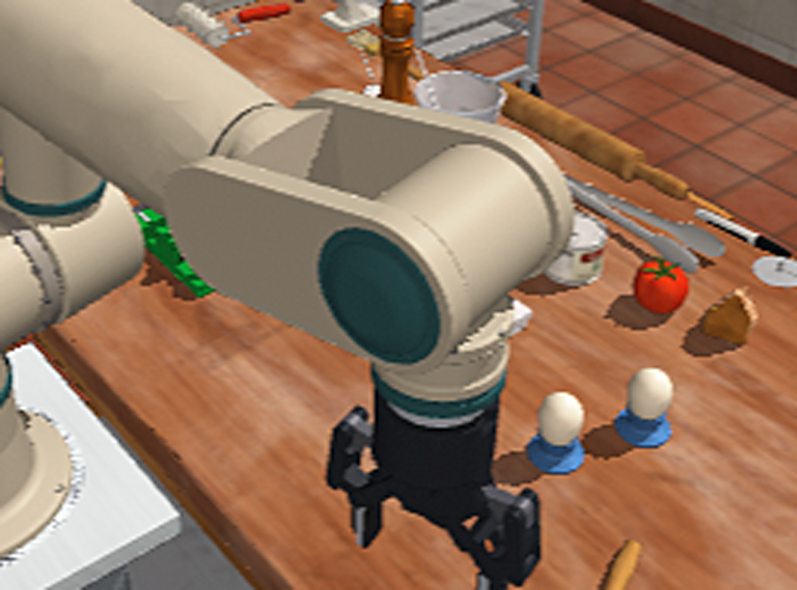

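Top picture (crop px → full px): the brown egg is at (242,213) → (206,196) in the grey stand, with its knob at (178,231) → (184,202). The pink egg at (181,138) → (185,169) and the green stand at (280,370) → (220,252) are look-alikes; the grey stand with the brown egg fits the description, and this enlarged crop confirms it. Free tray pockets are at about (276,200), (294,199) and (312,199), with egg_d at (257,200). The cups are at about (367,221) and (375,193). In the scene picture the arm hides the grey stand and the tray.

Run:
```python
from h import *
s=bot.get_state(); print(s["clock"],np.round(s["position"],4),np.round(s["eef_rot"],3),s["contact_force"])
c=bot.camera("top"); g=c["pixels"].astype(int); hsv=cv2.cvtColor(c["pixels"],cv2.COLOR_BGR2HSV)
# tray corners
m=((hsv[...,1]<60)&(hsv[...,2]>150)).astype(np.uint8); m[:180]=0;m[220:]=0;m[:,:240]=0;m[:,330:]=0
r=cv2.minAreaRect(np.argwhere(m)[:,::-1].astype(np.float32)); b=cv2.boxPoints(r)
print("tray",[atz(c,p,.024)[:2].round(3).tolist() for p in b], atz(c,r[0],.024)[:2].round(4))
gray=cv2.cvtColor(c["pixels"],cv2.COLOR_BGR2GRAY)
for p in [(276,200),(294,199),(312.5,198.6)]:
    x,y=map(round,p); w=gray[y-5:y+6,x-5:x+6]; k=np.clip(140.-w,0,None); Y,X=np.mgrid[y-5:y+6,x-5:x+6]
    q=((k*X).sum()/k.sum(),(k*Y).sum()/k.sum()); print("pocket",np.round(q,1),atz(c,q,.02)[:2].round(4))
m=((hsv[...,0]<12)&(hsv[...,1]>130)).astype(np.uint8)
for t in("egg_a","egg_b","cup_b","candler"):
    z={"egg_a":.046,"egg_b":.054,"cup_b":.01,"candler":.02}[t]
    for r in bot.silhouettes("top",t):
        M=r["mask"].astype(np.uint8); rr=cv2.minAreaRect(np.argwhere(M)[:,::-1].astype(np.float32))
        mm=cv2.moments(M,True); q=(mm["m10"]/mm["m00"],mm["m01"]/mm["m00"])
        print(t,round(r["score"],2),np.round(q,1),M.sum(),atz(c,q,z)[:2].round(4))
        if t=="candler": print([atz(c,p,z)[:2].round(3).tolist() for p in cv2.boxPoints(rr)])
```

```text
1.6 [ 0.1536 -0.5021  0.2212] [-3.142 -0.    -1.274] [-0.37192822 -0.41918141 -0.73362058]
tray [[0.604, 0.115], [0.615, -0.169], [0.528, -0.171], [0.518, 0.112]] [ 0.566  -0.0282]
pocket [275.6 199.2] [0.5661 0.004 ]
pocket [293.9 198.6] [ 0.5682 -0.0622]
pocket [312.3 197.8] [ 0.571  -0.1285]
egg_a 0.66 [206.2 196.2] 100 [0.574  0.2519]
egg_a 0.49 [184.3 169.3] 102 [0.6714 0.332 ]
egg_a 0.46 [377.4 192.1] 123 [ 0.5885 -0.3572]
egg_a 0.46 [257.  199.6] 125 [0.5619 0.0713]
egg_a 0.38 [190.3 200.4] 381 [0.5591 0.3086]
egg_b 0.66 [206.2 196.2] 100 [0.5732 0.2509]
egg_b 0.49 [184.3 169.3] 102 [0.67   0.3306]
egg_b 0.46 [377.4 192.1] 123 [ 0.5875 -0.3551]
egg_b 0.46 [257.  199.6] 125 [0.5611 0.0712]
egg_b 0.38 [190.3 200.4] 381 [0.5583 0.3074]
cup_b 0.62 [340.1 145.6] 268 [ 0.7656 -0.2351]
cup_b 0.57 [370.4 194.4] 75 [ 0.5845 -0.3412]
cup_b 0.53 [369.4 219.9] 136 [ 0.4919 -0.335 ]
candler 0.91 [218.8 250.8] 1286 [0.381  0.2074]
[[0.423, 0.304], [0.423, 0.111], [0.338, 0.11], [0.338, 0.302]]
candler 0.74 [193.1 201.2] 1021 [0.5588 0.3023]
[[0.576, 0.4], [0.627, 0.218], [0.546, 0.195], [0.495, 0.376]]
```

>>> drive_tool:
  commands:
    - {"x":3.5,"y":2,"z":1,"rz":8}
    - {"x":3.5,"y":2,"z":1,"rz":8}
    - {"x":3.5,"y":2,"z":1,"rz":8}
    - {"x":3.5,"y":2,"z":1,"rz":8}
    - {"x":3.5,"y":2,"z":1,"rz":8}
    - {"x":3.5,"y":2,"z":1,"rz":8}
    - {"x":3.5,"y":2,"z":0,"rz":8}
    - {"x":3.5,"y":2,"rz":8}
    - {}
  grip: 0
  force: 20

```text
schema error: expected keys x, y, z, rx, ry, rz
```

```bash
cat >> h.py <<'E'
def wray(c,px):
    f=192/np.tan(np.radians(c["vfov"])/2); E=np.array(c["extrinsics"]); R=E[:3,:3]
    v=np.array([px[0]-c["cx"],px[1]-c["cy"]]); r=np.hypot(*v); t=r/f
    d=np.array([*(v/max(r,1e-9)*np.sin(t)),np.cos(t)]); return -R.T@E[:3,3],R.T@d
def watz(c,px,z):
    o,d=wray(c,px); return o+d*(z-o[2])/d[2]
def wproj(c,p):
    f=192/np.tan(np.radians(c["vfov"])/2); E=np.array(c["extrinsics"]); q=E[:3,:3]@np.array(p)+E[:3,3]
    h=np.hypot(q[0],q[1]); return q[:2]/h*np.arctan2(h,q[2])*f+[c["cx"],c["cy"]]
def wlook(name,items):
    c=bot.camera("wrist"); cv2.imwrite(f"pics/{name}.png",c["pixels"]); 
    s=bot.get_state(); print("t",s["clock"],"pos",np.round(s["position"],4),"rot",np.round(s["eef_rot"],3),"F",np.round(s["contact_force"],1),"op",round(s["opening"],3))
    for t,z in items:
        print(t,[(round(r["score"],2),np.round(r["centre"]).tolist(),watz(c,r["centre"],z)[:2].round(4).tolist()) for r in bot.landmark_of("wrist",t)])
    return c
E
python3 - <<'E'
from h import *
c=wlook("w1",[("egg_b_mid",.052),("cup_b",0),("pocket_0",.048)])
print(c["vfov"],wray(c,(256,192)))
for r in bot.silhouettes("wrist","egg_b"):
    print(r["score"],np.round(r["centre"]),r["mask"].sum(),watz(c,r["centre"],.05).round(4))
E
```

```text
t 1.9 pos [ 0.1536 -0.5021  0.2212] rot [-3.142 -0.    -1.274] F [ 0.2  0.7 -0.1] op 0.997
egg_b_mid []
cup_b []
pocket_0 []
65.70646984690485 (array([ 0.23474765, -0.47788131,  0.3731486 ]), array([-0.31472287, -0.09397326, -0.94452027]))
```

View pics/w1.png

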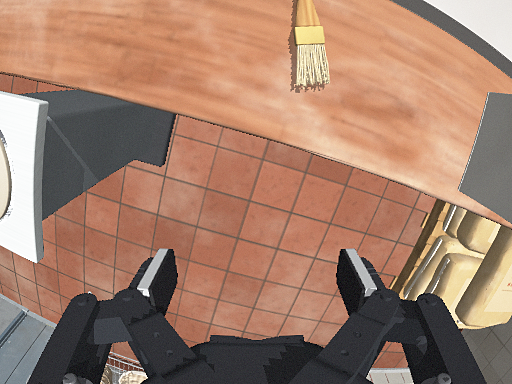

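The move was refused because rows need every key. The wrist picture therefore only shows the start pose: brush and floor, with the finger pads at (155,270) and (360,270).

>>> drive_tool:
  commands:
    - {"x":3.5,"y":2,"z":1,"rx":0,"ry":0,"rz":8}
    - {"x":3.5,"y":2,"z":1,"rx":0,"ry":0,"rz":8}
    - {"x":3.5,"y":2,"z":1,"rx":0,"ry":0,"rz":8}
    - {"x":3.5,"y":2,"z":1,"rx":0,"ry":0,"rz":8}
    - {"x":3.5,"y":2,"z":1,"rx":0,"ry":0,"rz":8}
    - {"x":3.5,"y":2,"z":1,"rx":0,"ry":0,"rz":8}
    - {"x":3.5,"y":2,"z":1,"rx":0,"ry":0,"rz":8}
    - {"x":3.5,"y":2,"z":0,"rx":0,"ry":0,"rz":8}
    - {"x":0,"y":0,"z":0,"rx":0,"ry":0,"rz":0}
  grip: 0
  force: 20

```text
clock: 3.0
position: [0.4419, -0.3339, 0.2934]
eef_rot: [3.14, -0.0, -0.115]
contact_force: [-0.6, -0.3, -0.1]
opening: 0.997
```

Run:
```python
from h import *
c=wlook("w2",[("egg_b_mid",.052),("cup_b",0),("pocket_0",.048)])
for r in bot.silhouettes("wrist","egg_b"):
    print(round(r["score"],2),np.round(r["centre"]),r["mask"].sum(),watz(c,r["centre"],.05).round(4))
```

```text
t 3.05 pos [ 0.4405 -0.3352  0.2938] rot [ 3.139  0.    -0.12 ] F [0.3 0.8 0.9] op 1.0
egg_b_mid [(0.71, [294.0, 148.0], [0.4932, -0.3302])]
cup_b [(0.68, [350.0, 152.0], [0.5874, -0.3557]), (0.56, [290.0, 140.0], [0.4934, -0.3264])]
pocket_0 [(0.63, [334.0, 0.0], [0.5694, -0.1295])]
0.73 [361. 162.] 800 [ 0.5886 -0.359   0.05  ]
0.57 [288. 150.] 865 [ 0.4858 -0.3318  0.05  ]
```

>>> drive_tool:
  commands:
    - {"x":0.8,"y":4.6,"z":0,"rx":0,"ry":0,"rz":2}
    - {"x":0.8,"y":4.6,"z":0,"rx":0,"ry":0,"rz":2}
    - {"x":0.8,"y":4.6,"z":0,"rx":0,"ry":0,"rz":2}
    - {"x":0.8,"y":4.6,"z":0,"rx":0,"ry":0,"rz":2}
    - {"x":0.8,"y":4.6,"z":0,"rx":0,"ry":0,"rz":2}
    - {"x":0.8,"y":4.6,"z":0,"rx":0,"ry":0,"rz":2}
    - {"x":0.8,"y":4.6,"z":0,"rx":0,"ry":0,"rz":2}
    - {"x":0.8,"y":4.6,"z":0,"rx":0,"ry":0,"rz":2}
    - {"x":0.8,"y":4.6,"z":0,"rx":0,"ry":0,"rz":2}
    - {"x":0.8,"y":4.6,"z":0,"rx":0,"ry":0,"rz":2}
    - {"x":0.8,"y":4.0,"z":0,"rx":0,"ry":0,"rz":2}
    - {"x":0,"y":0,"z":0,"rx":0,"ry":0,"rz":0}

```text
clock: 4.45
position: [0.5189, 0.1669, 0.2926]
eef_rot: [3.138, 0.0, 0.233]
contact_force: [0.0, -0.2, 0.2]
opening: 1.0
```

Run:
```python
from h import *
c=wlook("w3",[("egg_a_mid",.044),("candler_seat",.044),("candler",0),("jaw_knob",.06),("pocket_0",.048)])
for r in bot.silhouettes("wrist","candler"):
    m=r["mask"].astype(np.uint8)
    cn=max(cv2.findContours(m,0,2)[0],key=cv2.contourArea).reshape(-1,2)
    P=np.array([watz(c,p,.02)[:2] for p in cn],np.float32)
    rr=cv2.minAreaRect(P*1000); print(round(r["score"],2),rr)
```

```text
t 4.5 pos [0.5189 0.165  0.2929] rot [ 3.137 -0.     0.231] F [-0.3  0.3  0.5] op 1.003
egg_a_mid [(0.57, [308.0, 106.0], [0.5718, 0.2471]), (0.55, [386.0, 69.0], [0.6663, 0.332]), (0.17, [270.0, 226.0], [0.5639, 0.0656])]
candler_seat [(0.67, [159.0, 145.0], [0.3819, 0.1495]), (0.62, [310.0, 103.0], [0.573, 0.2517]), (0.24, [255.0, 294.0], [0.5717, -0.0676])]
candler [(0.91, [170.0, 138.0], [0.3846, 0.1524]), (0.66, [304.0, 106.0], [0.5728, 0.246])]
jaw_knob [(0.56, [162.0, 89.0], [0.3779, 0.2287]), (0.15, [372.0, 250.0], [0.7313, 0.0657])]
pocket_0 [(0.85, [252.0, 291.0], [0.5645, -0.0577]), (0.81, [269.0, 226.0], [0.562, 0.0658]), (0.73, [247.0, 321.0], [0.5714, -0.1293]), (0.72, [259.0, 263.0], [0.5626, -0.0005])]
0.83 ((379.8348388671875, 200.19207763671875), (193.04714965820312, 92.82011413574219), 89.32595825195312)
0.59 ((561.3423461914062, 297.88861083984375), (89.8851547241211, 189.1934814453125), 14.554962158203125)
```

View pics/w3.png

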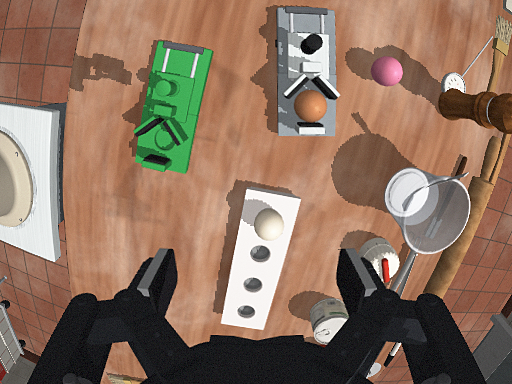

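The wrist picture shows the grey stand at (305,75) with the brown egg at (311,105) and its knob at (311,43). The green stand at (175,110) and the pink egg at (387,71) stay out of it. The tray has egg_d at (269,224) and empty pockets at (260,254), (252,285) and (246,311). The seat estimates from top and wrist agree to 2–3 mm.

>>> drive_tool:
  commands:
    - {"x":0.8,"y":4,"z":-2,"rx":0,"ry":0,"rz":0.5}
    - {"x":0.8,"y":4,"z":-2,"rx":0,"ry":0,"rz":0.5}
    - {"x":0.8,"y":4,"z":-2,"rx":0,"ry":0,"rz":0.5}
    - {"x":0.8,"y":4,"z":-2,"rx":0,"ry":0,"rz":0.5}
    - {"x":0,"y":0,"z":-2,"rx":0,"ry":0,"rz":0}
    - {"x":0,"y":0,"z":-2,"rx":0,"ry":0,"rz":0}
    - {"x":0,"y":0,"z":0,"rx":0,"ry":0,"rz":0}

```text
clock: 5.5
position: [0.5537, 0.3213, 0.171]
eef_rot: [3.135, -0.006, 0.25]
contact_force: [-0.6, -0.1, -0.5]
opening: 0.998
```

Run:
```python
from h import *
c=wlook("w4",[("egg_a_mid",.044),("candler_seat",.044),("candler",0),("jaw_knob",.06),("pocket_0",.048)])
```

```text
t 5.55 pos [0.5544 0.3214 0.1733] rot [ 3.136 -0.009  0.249] F [ 1.2  0.7 -0.2] op 0.997
egg_a_mid [(0.7, [254.0, 246.0], [0.571, 0.2478])]
candler_seat [(0.64, [95.0, 272.0], [0.3861, 0.1533])]
candler [(0.96, [257.0, 227.0], [0.5745, 0.2498]), (0.77, [107.0, 253.0], [0.3843, 0.1567])]
jaw_knob [(0.95, [254.0, 174.0], [0.5497, 0.3304]), (0.83, [85.0, 220.0], [0.3821, 0.2356])]
pocket_0 []
```

View pics/w4.png

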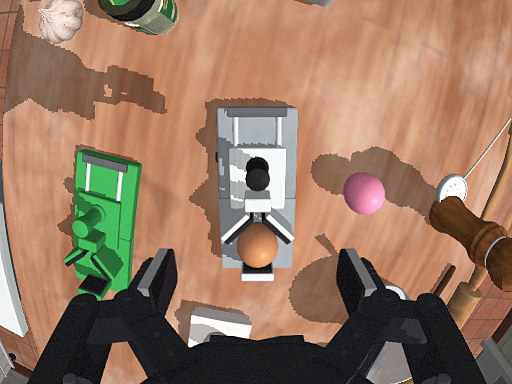

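The knob is at (257,172), centred between the pads at (155,275) and (357,275), the egg is at (257,245) behind the V jaw, and the stand's long axis lies along the picture's vertical, so the yaw is right.

>>> drive_tool:
  commands:
    - {"x":-0.1,"y":0.3,"z":-3,"rx":0,"ry":0.4,"rz":0.6}
    - {"x":-0.1,"y":0.3,"z":-3,"rx":0.2,"ry":0,"rz":0}
    - {"x":0,"y":0,"z":-3,"rx":0,"ry":0,"rz":0}
    - {"x":0,"y":0,"z":-2,"rx":0,"ry":0,"rz":0}
    - {"x":0,"y":0,"z":-1,"rx":0,"ry":0,"rz":0}
    - {"x":0,"y":0,"z":0,"rx":0,"ry":0,"rz":0}

```text
clock: 6.4
position: [0.5568, 0.3284, 0.0623]
eef_rot: [-3.137, -0.024, 0.258]
contact_force: [0.2, 0.6, -0.4]
opening: 0.994
```

>>> drive_tool:
  commands:
    - {"x":0,"y":0,"z":0,"rx":0,"ry":0,"rz":0}
    - {"x":0,"y":0,"z":0,"rx":0,"ry":0,"rz":0}
    - {"x":0,"y":0,"z":0,"rx":0,"ry":0,"rz":0}
    - {"x":0,"y":0,"z":0,"rx":0,"ry":0,"rz":0}
    - {"x":0,"y":0,"z":0,"rx":0,"ry":0,"rz":0}
    - {"x":0,"y":0,"z":0,"rx":0,"ry":0,"rz":0}
    - {"x":0,"y":0,"z":0,"rx":0,"ry":0,"rz":0}
    - {"x":0,"y":0,"z":0,"rx":0,"ry":0,"rz":0}
  grip: 1
  force: 40

```text
clock: 7.2
position: [0.5597, 0.3297, 0.0693]
eef_rot: [-3.135, -0.034, 0.258]
contact_force: [0.6, 0.2, 0.5]
opening: -0.0
```

Run:
```python
from h import *
c=wlook("w5",[("egg_a_mid",.044),("candler",0),("jaw_knob",.06)])
```

```text
t 7.25 pos [0.5597 0.3297 0.0693] rot [-3.135 -0.034  0.258] F [-0.  -1.7 -0.1] op -0.004
egg_a_mid [(0.94, [394.0, 243.0], [0.6649, 0.3379]), (0.69, [243.0, 318.0], [0.5713, 0.2478])]
candler [(0.73, [61.0, 305.0], [0.3797, 0.1531])]
jaw_knob [(0.88, [243.0, 231.0], [0.5515, 0.3312]), (0.66, [25.0, 284.0], [0.3839, 0.2297])]
```

View pics/w5.png

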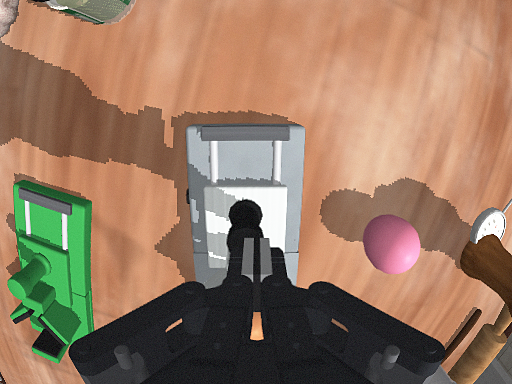

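Run:
```python
from h import *
c=bot.camera("wrist")
s=bot.get_state();p=np.array(s["position"])
from scipy.spatial.transform import Rotation as R
T=R.from_euler("xyz",s["eef_rot"]).as_matrix(); print(T.round(3))
print("tcp",wproj(c,p),"tip",wproj(c,p+T@[0,0,.011]),"tip edge +y",wproj(c,p+T@[0,-.011,.011]),wproj(c,p+T@[0,.011,.011]))
for q in [(.553,.325),(.551,.331)]:
  print(q,[wproj(c,(*q,z)).round() .tolist() for z in (.03,.06,.076)])
print("upper blob at .03/.076",watz(c,(245,213),.03),watz(c,(245,213),.076)," lower",watz(c,(245,240),.03),watz(c,(245,240),.076))
print(wray(c,(256,192)), s["effort"],s["q"],s["contact_force"])
cv2.imwrite("pics/w5c.png",cv2.resize(c["pixels"][180:330,170:330],(640,600),interpolation=cv2.INTER_CUBIC))
```

```text
[[ 0.966  0.255  0.031]
 [ 0.255 -0.967  0.015]
 [ 0.034 -0.006 -0.999]]
tcp [256.15558611 242.86029407] tip [256.17281936 234.23110421] tip edge +y [256.17300517 217.93182952] [256.17308771 249.66007023]
(0.553, 0.325) [[243.0, 220.0], [243.0, 240.0], [243.0, 253.0]]
(0.551, 0.331) [[243.0, 212.0], [242.0, 231.0], [242.0, 243.0]]
upper blob at .03/.076 [0.55277788 0.33045188 0.03      ] [0.54820326 0.34921257 0.076     ]  lower [0.55790997 0.30974886 0.03      ] [0.55210306 0.33348064 0.076     ]
(array([0.53372604, 0.40858428, 0.22157558]), array([ 0.11145656, -0.30280199, -0.94651381])) [ 1.18258995e-03 -5.25862384e+01 -3.44105208e+01 -3.54734126e-03
 -1.22201722e-01 -3.62476794e-05] [ 4.75934789e-01  4.63804265e-01  1.22210828e+00 -9.93249501e-04
  1.42123421e+00  2.18218458e-01] [-0.71404863  0.62519643  0.63047337]
```

View pics/w5c.png

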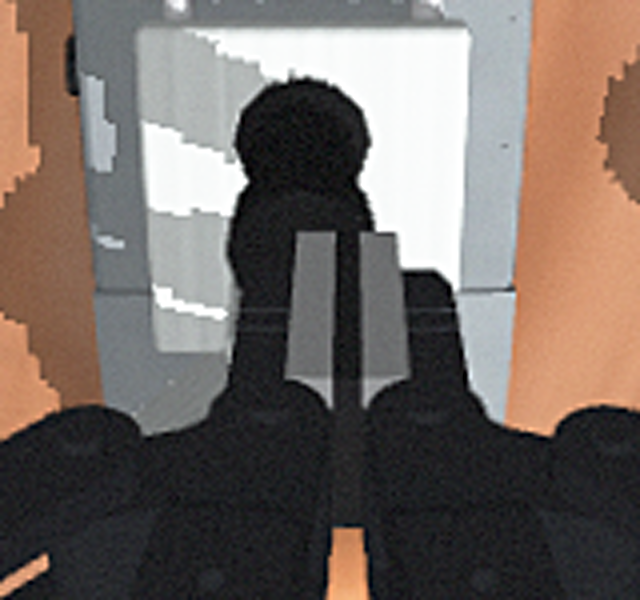

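Run:
```python
from h import *
c=bot.camera("wrist")
s=bot.get_state();p=np.array(s["position"])
from scipy.spatial.transform import Rotation as R
T=R.from_euler("xyz",s["eef_rot"]).as_matrix()
E=np.array(c["extrinsics"]);print("cam in tool",T.T@(-E[:3,:3].T@E[:3,3]-p)); print("axes",(T.T@E[:3,:3].T).round(3))
for x in(0,.0425):
  for y in(-.011,0,.011):
    print(x,y,[(z,wproj(c,p+T@[x,y,z]).round().tolist()) for z in(-.03,-.02,-.01,0,.011)])
```

```text
cam in tool [ 0.00016425 -0.08390666 -0.15195383]
axes [[ 1.     0.    -0.   ]
 [-0.     0.945  0.327]
 [ 0.    -0.327  0.945]]
0 -0.011 [(-0.03, [256.0, 253.0]), (-0.02, [256.0, 243.0]), (-0.01, [256.0, 234.0]), (0, [256.0, 226.0]), (0.011, [256.0, 218.0])]
0 0 [(-0.03, [256.0, 272.0]), (-0.02, [256.0, 261.0]), (-0.01, [256.0, 252.0]), (0, [256.0, 243.0]), (0.011, [256.0, 234.0])]
0 0.011 [(-0.03, [256.0, 289.0]), (-0.02, [256.0, 278.0]), (-0.01, [256.0, 268.0]), (0, [256.0, 259.0]), (0.011, [256.0, 250.0])]
0.0425 -0.011 [(-0.03, [343.0, 251.0]), (-0.02, [338.0, 242.0]), (-0.01, [334.0, 233.0]), (0, [330.0, 225.0]), (0.011, [326.0, 217.0])]
0.0425 0 [(-0.03, [340.0, 270.0]), (-0.02, [336.0, 260.0]), (-0.01, [332.0, 250.0]), (0, [328.0, 242.0]), (0.011, [324.0, 234.0])]
0.0425 0.011 [(-0.03, [337.0, 287.0]), (-0.02, [333.0, 276.0]), (-0.01, [329.0, 267.0]), (0, [326.0, 258.0]), (0.011, [322.0, 249.0])]
```

Run:
```python
import cv2
a=cv2.imread("pics/w4.png")[220:384,100:410];cv2.imwrite("pics/w4c.png",cv2.resize(a,(775,410),interpolation=cv2.INTER_CUBIC))
```

```text
(no output)
```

View pics/w4c.png

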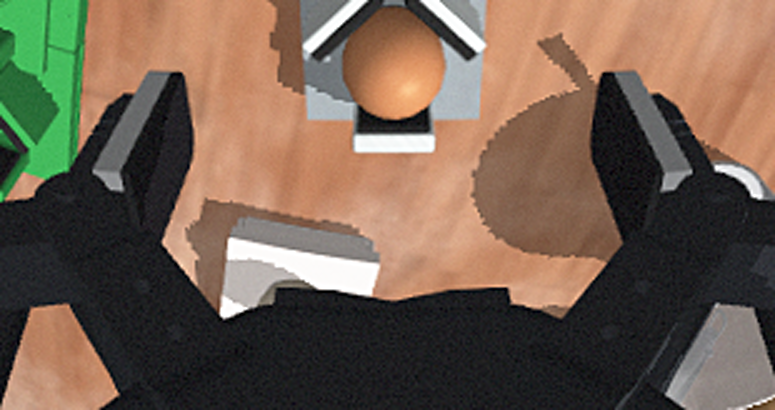

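The pads' positions in the picture put the real fingertips about 15 mm (shut) to 28 mm (open) *behind* the reported TCP, not 11 mm ahead of it. So the fingers closed just above the knob, touching nothing else. I'll open, re-centre and go lower, watching the force.

>>> drive_tool:
  commands:
    - {"x":0,"y":0,"z":0.5,"rx":0,"ry":0,"rz":0}
    - {"x":-0.4,"y":0,"z":0.5,"rx":-0.4,"ry":0.9,"rz":0}
    - {"x":-0.3,"y":0.1,"z":0,"rx":-0.4,"ry":0.9,"rz":0}
    - {"x":0,"y":0,"z":0,"rx":0,"ry":0,"rz":0}
    - {"x":0,"y":0,"z":0,"rx":0,"ry":0,"rz":0}
    - {"x":0,"y":0,"z":0,"rx":0,"ry":0,"rz":0}
  grip: 0

```text
clock: 8.1
position: [0.5522, 0.331, 0.0805]
eef_rot: [-3.141, 0.003, 0.258]
contact_force: [0.2, 0.7, 0.8]
opening: 0.991
```

>>> drive_tool:
  commands:
    - {"x":0,"y":0,"z":-1.5,"rx":0,"ry":0,"rz":0}
    - {"x":0,"y":0,"z":-1.5,"rx":0,"ry":0,"rz":0}
    - {"x":0,"y":0,"z":0,"rx":0,"ry":0,"rz":0}
    - {"x":0,"y":0,"z":0,"rx":0,"ry":0,"rz":0}

```text
clock: 8.5
position: [0.5513, 0.3304, 0.046]
eef_rot: [-3.142, 0.005, 0.258]
contact_force: [0.7, 0.5, 0.1]
opening: 0.998
```

>>> drive_tool:
  commands:
    - {"x":0.1,"y":0,"z":-0.6,"rx":0,"ry":0,"rz":0}
    - {"x":0,"y":0,"z":0,"rx":0,"ry":0,"rz":0}

```text
clock: 8.7
position: [0.5522, 0.3302, 0.0392]
eef_rot: [3.141, 0.006, 0.258]
contact_force: [-0.1, 0.0, 0.2]
opening: 1.0
```

>>> drive_tool:
  commands:
    - {"x":0,"y":0,"z":0,"rx":0,"ry":0,"rz":0}
    - {"x":0,"y":0,"z":0,"rx":0,"ry":0,"rz":0}
    - {"x":0,"y":0,"z":0,"rx":0,"ry":0,"rz":0}
    - {"x":0,"y":0,"z":0,"rx":0,"ry":0,"rz":0}
    - {"x":0,"y":0,"z":0,"rx":0,"ry":0,"rz":0}
    - {"x":0,"y":0,"z":0,"rx":0,"ry":0,"rz":0}
    - {"x":0,"y":0,"z":0,"rx":0,"ry":0,"rz":0}
  grip: 1
  force: 30

```text
clock: 9.4
position: [0.5526, 0.3305, 0.0406]
eef_rot: [-3.141, 0.004, 0.258]
contact_force: [-0.2, 0.1, -0.5]
opening: 0.244
```

>>> drive_tool:
  commands:
    - {"x":-0.26,"y":0.97,"z":0,"rx":0,"ry":0,"rz":0}
    - {"x":-0.26,"y":0.97,"z":0,"rx":0,"ry":0,"rz":0}
    - {"x":-0.26,"y":0.97,"z":0,"rx":0,"ry":0,"rz":0}
    - {"x":-0.26,"y":0.97,"z":0,"rx":0,"ry":0,"rz":0}
    - {"x":-0.13,"y":0.48,"z":0,"rx":0,"ry":0,"rz":0}
    - {"x":0,"y":0,"z":0,"rx":0,"ry":0,"rz":0}

```text
clock: 10.0
position: [0.5416, 0.3737, 0.0405]
eef_rot: [3.132, 0.005, 0.256]
contact_force: [-1.1, -2.5, 3.5]
opening: 0.239
```

>>> drive_tool:
  commands:
    - {"x":-0.1,"y":0.4,"z":0,"rx":0,"ry":0,"rz":0}
    - {"x":-0.1,"y":0.3,"z":0,"rx":0,"ry":0,"rz":0}
    - {"x":0,"y":0,"z":0,"rx":0,"ry":0,"rz":0}
    - {"x":0,"y":0,"z":0,"rx":0,"ry":0,"rz":0}

```text
clock: 10.4
position: [0.5416, 0.3732, 0.0406]
eef_rot: [3.114, 0.009, 0.251]
contact_force: [0.3, -3.6, -0.3]
opening: 0.24
```

>>> drive_tool:
  commands:
    - {"x":0,"y":0,"z":0,"rx":0,"ry":0,"rz":0}
    - {"x":0,"y":0,"z":0,"rx":0,"ry":0,"rz":0}
    - {"x":0,"y":0,"z":0,"rx":0,"ry":0,"rz":0}
    - {"x":0,"y":0,"z":3,"rx":0.8,"ry":-0.5,"rz":0.3}
    - {"x":0,"y":0,"z":4,"rx":0.8,"ry":0,"rz":0.3}
    - {"x":0,"y":0,"z":4,"rx":0,"ry":0,"rz":0}
    - {"x":0,"y":0,"z":0,"rx":0,"ry":0,"rz":0}
  grip: 0
  force: 20

```text
clock: 11.1
position: [0.5384, 0.3766, 0.1525]
eef_rot: [-3.14, -0.005, 0.266]
contact_force: [0.3, 0.8, 1.2]
opening: 1.001
```

Run:
```python
from h import *
c=wlook("w6",[("egg_a_mid",.044),("candler_seat",.044),("candler",0),("jaw_knob",.06)])
for r in bot.silhouettes("wrist","egg_a"):
    print(round(r["score"],2),np.round(r["centre"]),r["mask"].sum(),watz(c,r["centre"],.046).round(4))
s=np.array([.573,.25]);d=np.array([-.255,.967]);print([wproj(c,(*(s+.128*d),z)).round() for z in(.03,.06,.076)],[wproj(c,(*(s+.118*d),z)).round() for z in(.03,.06,.076)])
```

```text
t 11.15 pos [0.5375 0.376  0.1491] rot [-3.141e+00 -1.000e-03  2.660e-01] F [ 0.1 -0.1 -0.3] op 1.0
egg_a_mid [(0.97, [364.0, 250.0], [0.6677, 0.3375]), (0.81, [255.0, 303.0], [0.5743, 0.2433]), (0.66, [155.0, 64.0], [0.4224, 0.4631])]
candler_seat [(0.81, [97.0, 312.0], [0.3832, 0.1565])]
candler [(0.63, [106.0, 295.0], [0.3772, 0.1494]), (0.62, [255.0, 277.0], [0.5722, 0.2476]), (0.36, [254.0, 194.0], [0.5432, 0.3538])]
jaw_knob [(0.75, [87.0, 274.0], [0.3801, 0.2316]), (0.67, [258.0, 197.0], [0.542, 0.3721])]
0.68 [364. 242.] 984 [0.663  0.3476 0.046 ]
0.66 [256. 297.] 1413 [0.5716 0.254  0.046 ]
[array([257., 184.]), array([257., 195.]), array([257., 201.])] [array([257., 194.]), array([257., 205.]), array([257., 213.])]
```

View pics/w6.png

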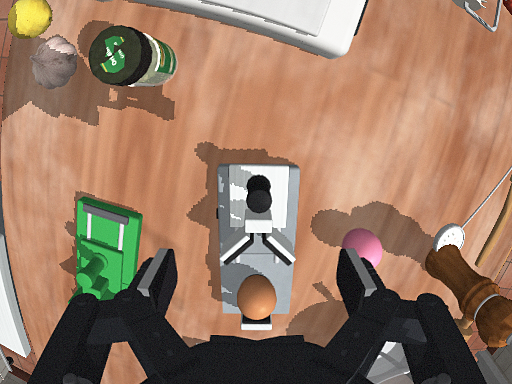

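The jaw sits against its end bar, with its knob at (259,197), which matches the fully open position. The egg still stands on its seat at (256,298).

>>> drive_tool:
  commands:
    - {"x":0.9,"y":-3.2,"z":-0.5,"rx":0,"ry":0,"rz":0}
    - {"x":0.9,"y":-3.2,"z":-0.5,"rx":0,"ry":0,"rz":0}
    - {"x":0.9,"y":-3.2,"z":-0.5,"rx":0,"ry":0,"rz":0}
    - {"x":0.9,"y":-3.1,"z":-0.5,"rx":0,"ry":0,"rz":0}
    - {"x":0,"y":0,"z":0,"rx":0,"ry":0,"rz":0}
    - {"x":0,"y":0,"z":0,"rx":0,"ry":0,"rz":0}

```text
clock: 12.0
position: [0.5688, 0.2431, 0.1136]
eef_rot: [3.138, 0.022, 0.268]
contact_force: [0.1, 0.6, -0.9]
opening: 1.002
```

```bash
cat >> h.py <<'E'
def eggfit(c,px0,z0,ref,col="brown",w=90):
    """fit egg xy from silhouette: compare mask centroid with that of a rendered egg at ref height z0 (mid)"""
    r=min(bot.silhouettes("wrist","egg_b"),key=lambda r:np.hypot(*(np.array(r["centre"])-px0)))
    m=r["mask"]; M=cv2.moments(m.astype(np.uint8),True); q=np.array([M["m10"],M["m01"]])/M["m00"]
    xy=np.array(ref,float); th,zz=np.meshgrid(np.linspace(0,2*np.pi,40),np.linspace(-.035,.026,40))
    rr=.0225*np.sqrt(np.clip(1-np.where(zz>0,zz/.026,zz/.035)**2,0,1))
    for _ in range(6):
        P=np.stack([xy[0]+rr*np.cos(th),xy[1]+rr*np.sin(th),z0+zz],-1).reshape(-1,3)
        h=cv2.convexHull(np.array([wproj(c,p) for p in P],np.float32)); H=cv2.moments(h)
        k=np.array([H["m10"],H["m01"]])/H["m00"]; xy+=watz(c,q,z0)[:2]-watz(c,k,z0)[:2]
    print("eggfit",round(r["score"],2),q.round(1),"area",m.sum(),"model",round(H["m00"]),xy.round(4)); return xy
E
python3 - <<'E'
from h import *
c=wlook("w7",[("egg_a_mid",.044),("candler_seat",.044),("candler",0),("jaw_knob",.06)])
eggfit(c,wproj(c,(.573,.25,.046)),.044,(.573,.25))
E
```

```text
t 12.05 pos [0.5688 0.2431 0.1134] rot [3.137 0.022 0.269] F [-0.1  0.8 -0.2] op 1.003
egg_a_mid [(0.95, [408.0, 133.0], [0.6696, 0.3308]), (0.58, [263.0, 196.0], [0.5716, 0.2471])]
candler_seat [(0.66, [59.0, 232.0], [0.3848, 0.1531])]
candler [(0.97, [268.0, 178.0], [0.5752, 0.2503]), (0.87, [76.0, 213.0], [0.3792, 0.1543])]
jaw_knob [(0.66, [268.0, 24.0], [0.5405, 0.3725]), (0.55, [49.0, 162.0], [0.3846, 0.2324])]
eggfit 0.77 [266.3 194.3] area 2609 model 2632 [0.5738 0.2496]
```

>>> drive_tool:
  commands:
    - {"x":0.5,"y":0.6,"z":0,"rx":0,"ry":-1.2,"rz":0}
    - {"x":0,"y":0,"z":-2,"rx":0,"ry":0,"rz":0}
    - {"x":0,"y":0,"z":-2,"rx":0,"ry":0,"rz":0}
    - {"x":0,"y":0,"z":-2,"rx":0,"ry":0,"rz":0}
    - {"x":0,"y":0,"z":-1.5,"rx":0,"ry":0,"rz":0}
    - {"x":0,"y":0,"z":0,"rx":0,"ry":0,"rz":0}

```text
clock: 12.9
position: [0.5753, 0.2559, 0.0395]
eef_rot: [3.132, -0.011, 0.275]
contact_force: [-0.1, -0.5, 0.4]
opening: 0.998
```

Run:
```python
from h import *
c=wlook("w8",[("egg_a_mid",.044)])
eggfit(c,wproj(c,(.573,.25,.046)),.044,(.573,.25))
a=c["pixels"][140:384,120:400];cv2.imwrite("pics/w8c.png",cv2.resize(a,(672,586),interpolation=cv2.INTER_CUBIC))
```

```text
t 12.95 pos [0.5759 0.2561 0.0409] rot [ 3.132 -0.013  0.275] F [-0.5 -0.1  1.1] op 1.002
egg_a_mid [(0.81, [439.0, 165.0], [0.6646, 0.3326]), (0.61, [246.0, 257.0], [0.5719, 0.2475])]
eggfit 0.89 [250.  254.4] area 4889 model 5176 [0.5734 0.2497]
```

View pics/w8c.png

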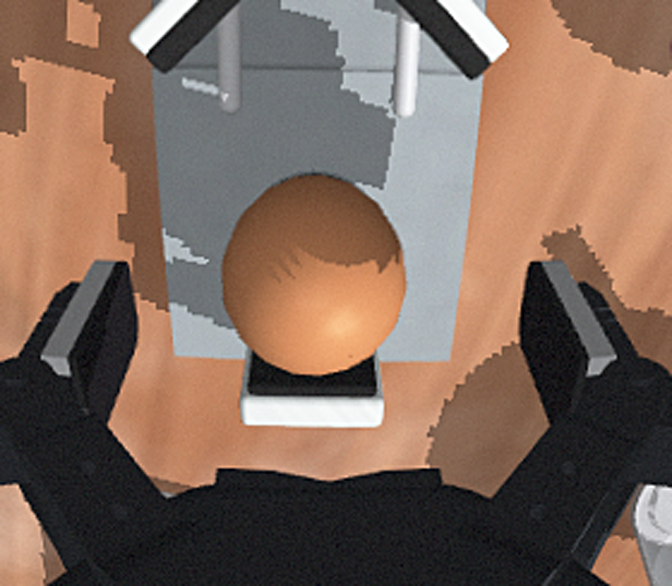

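The brown egg is at crop (313,275), centred between the pads. The pads are still beside its top, which confirms that the real fingertips are well above the reported TCP.

>>> drive_tool:
  commands:
    - {"x":-0.25,"y":-0.6,"z":0,"rx":0.4,"ry":0.6,"rz":-0.5}
    - {"x":0,"y":0,"z":-0.6,"rx":0,"ry":0,"rz":0}
    - {"x":0,"y":0,"z":-0.6,"rx":0,"ry":0,"rz":0}
    - {"x":0,"y":0,"z":0,"rx":0,"ry":0,"rz":0}

```text
clock: 13.45
position: [0.5763, 0.25, 0.0338]
eef_rot: [-3.14, -0.013, 0.265]
contact_force: [-0.6, 0.3, -0.9]
opening: 1.001
```

>>> drive_tool:
  commands:
    - {"x":0,"y":0,"z":-0.5,"rx":0,"ry":0,"rz":0}
    - {"x":0,"y":0,"z":-0.5,"rx":0,"ry":0,"rz":0}
    - {"x":0,"y":0,"z":0,"rx":0,"ry":0,"rz":0}

```text
clock: 13.75
position: [0.5762, 0.25, 0.0228]
eef_rot: [-3.14, -0.013, 0.265]
contact_force: [-0.8, -1.1, -0.3]
opening: 1.002
```

>>> drive_tool:
  commands:
    - {"x":-0.25,"y":0,"z":-0.4,"rx":0,"ry":0.7,"rz":0}
    - {"x":0,"y":0,"z":-0.5,"rx":0,"ry":0,"rz":0}
    - {"x":0,"y":0,"z":-0.4,"rx":0,"ry":0,"rz":0}
    - {"x":0,"y":0,"z":0,"rx":0,"ry":0,"rz":0}

```text
clock: 14.15
position: [0.5733, 0.25, 0.0082]
eef_rot: [-3.137, 0.0, 0.265]
contact_force: [-0.7, -0.6, -0.6]
opening: 0.998
```

Run:
```python
from h import *
c=wlook("w9",[("egg_a_mid",.044)])
eggfit(c,wproj(c,(.573,.25,.046)),.044,(.573,.25))
g=c["pixels"][240:260,130:390]; print(cv2.cvtColor(g,cv2.COLOR_BGR2GRAY)[::6,::5])
```

```text
t 14.2 pos [0.5735 0.2501 0.0086] rot [-3.137 -0.     0.265] F [0.4 1.  0.1] op 1.002
egg_a_mid [(0.8, [474.0, 170.0], [0.663, 0.3314])]
eggfit 0.59 [256.2 278.6] area 7438 model 7668 [0.5735 0.2498]
[[142 137 135 134 137 143 138 133  82  85  97 106 108 108 107 110 105 105
  103 111  67  70  73  73  72  80  75  75  74  74  70  61 110 107 102 105
  106 101 104 107 124 147 154 149 150 151 146 152 150 134 142 150]
 [144 140 138 137 138 148 144  83  83  83  85 103 104 108 107 106 106 106
  107  67  72  79  82  82  78  82  85  83  82  80  76  71  65 102 106 105
  105 103 102 107 173 145 157 152 150 147 149 154 140 142 147 158]
 [143 135 136 142 139 146  95 102  22  88  83 105 104 109 106 102 106 109
   69  80  79  84  86  88  90  87  90  85  85  88  81  71  76  81 104 106
  102  96 107 104 172 152   2  16  92  91 151 153  86  79 100 162]
 [143 139 137 141   3  95  93  27  31  71  83 170 121 108 107 109 105  77
   76  82  86  86  94  93  94  95  93  92  92  88  83  83  78  72 175 179
  103  99 104 155 162 151  19  23  57  95  73  88  89  92 100  90]]
```

Centred to within 1 mm, no contact. Closing with the weakest grip.

>>> drive_tool:
  commands:
    - {"x":0,"y":0,"z":0,"rx":0,"ry":0,"rz":0}
    - {"x":0,"y":0,"z":0,"rx":0,"ry":0,"rz":0}
    - {"x":0,"y":0,"z":0,"rx":0,"ry":0,"rz":0}
    - {"x":0,"y":0,"z":0,"rx":0,"ry":0,"rz":0}
    - {"x":0,"y":0,"z":0,"rx":0,"ry":0,"rz":0}
    - {"x":0,"y":0,"z":0,"rx":0,"ry":0,"rz":0}
  grip: 1
  force: 20

```text
clock: 14.9
position: [0.5735, 0.2502, 0.0104]
eef_rot: [-3.137, -0.001, 0.265]
contact_force: [-1.1, -0.1, 0.1]
opening: 0.517
```

>>> drive_tool:
  commands:
    - {"x":0,"y":0,"z":0.5,"rx":0,"ry":0,"rz":0}
    - {"x":0,"y":0,"z":1,"rx":0,"ry":0,"rz":0}
    - {"x":0,"y":0,"z":2,"rx":0,"ry":0,"rz":0}
    - {"x":0,"y":0,"z":3,"rx":0,"ry":0,"rz":0}
    - {"x":0,"y":0,"z":3,"rx":0,"ry":0,"rz":0}
    - {"x":0,"y":0,"z":2,"rx":0,"ry":0,"rz":0}
    - {"x":0,"y":0,"z":1,"rx":0,"ry":0,"rz":0}
    - {"x":0,"y":0,"z":0,"rx":0,"ry":0,"rz":0}

```text
clock: 15.7
position: [0.5736, 0.2501, 0.1438]
eef_rot: [-3.136, -0.005, 0.265]
contact_force: [0.8, 0.2, -0.6]
opening: 0.51
```

>>> drive_tool:
  commands:
    - {"x":0,"y":-1.5,"z":0,"rx":0,"ry":0,"rz":-1.2}
    - {"x":0,"y":-3,"z":0,"rx":0,"ry":0,"rz":-1.2}
    - {"x":0,"y":-4,"z":0,"rx":0,"ry":0,"rz":-1.2}
    - {"x":0,"y":-4,"z":0,"rx":0,"ry":0,"rz":-1.2}
    - {"x":0,"y":-4,"z":0,"rx":0,"ry":0,"rz":-1.2}
    - {"x":0,"y":-4,"z":0,"rx":0,"ry":0,"rz":-1.2}
    - {"x":0,"y":-4,"z":0,"rx":0,"ry":0,"rz":-1.2}
    - {"x":0,"y":-4,"z":0,"rx":0,"ry":0,"rz":-1.2}
    - {"x":0,"y":-4,"z":0,"rx":0,"ry":0,"rz":-1.2}
    - {"x":0,"y":-3,"z":0,"rx":0,"ry":0,"rz":-1.2}
    - {"x":0,"y":-1.5,"z":0,"rx":0,"ry":0,"rz":-1.0}
    - {"x":0,"y":0,"z":0,"rx":0,"ry":0,"rz":0}

```text
clock: 16.9
position: [0.5593, -0.1438, 0.1244]
eef_rot: [-3.134, 0.024, 0.014]
contact_force: [-0.4, 0.2, 0.4]
opening: 0.514
```

```bash
cat >> h.py <<'E'
def pockets(c,guess):
    g=cv2.GaussianBlur(cv2.cvtColor(c["pixels"],cv2.COLOR_BGR2GRAY),(3,3),0)
    for p in guess:
        # sample a fine top-down map of the tray top plane (z=.024) round the guess; mouth = non-white disc
        n=np.arange(-.028,.0281,.001); m=np.zeros((57,57),np.float32)
        for i,x in enumerate(n):
            for j,y in enumerate(n):
                u,v=wproj(c,(p[0]+x,p[1]+y,.024)).round().astype(int)
                m[i,j]=g[v,u] if 0<=u<512 and 0<=v<384 else 255
        hi=np.percentile(m,80); b=(m<.8*hi).astype(np.uint8)
        k,l,st,ce=cv2.connectedComponentsWithStats(b)
        if k<2: print(p,"none"); continue
        i=1+min(range(k-1),key=lambda i:np.hypot(*(ce[i+1]-28))-.01*st[i+1,4]); x0,y0,w,h,a=st[i]
        print("mouth",p,"bbox",w,h,"area",a,"(33mm disc 855)","centre",round(p[0]+n[0]+(y0+(h-1)/2)*.001,4),round(p[1]+n[0]+(x0+(w-1)/2)*.001,4),"cent",(p[0]+n[0]+ce[i][1]*.001).round(4),(p[1]+n[0]+ce[i][0]*.001).round(4))
E
python3 - <<'E'
from h import *
c=wlook("w10",[("egg_a_mid",.13),("pocket_0",.048)])
pockets(c,[(.566,.004),(.568,-.062),(.571,-.1285)])
eggfit(c,wproj(c,(.564,.070,.05)),.048,(.564,.07))
eggfit(c,(256,270),.158,(.571,-.128))
E
```

```text
t 16.95 pos [ 0.5593 -0.1428  0.1243] rot [-3.134  0.024  0.016] F [ 0.3 -0.4 -1.6] op 0.513
egg_a_mid [(0.91, [256.0, 279.0], [0.56, -0.1653]), (0.39, [282.0, 338.0], [0.5784, -0.2177])]
pocket_0 [(0.87, [267.0, 17.0], [0.5634, 0.0008]), (0.82, [272.0, 180.0], [0.57, -0.1282]), (0.63, [267.0, 101.0], [0.5646, -0.0656]), (0.36, [254.0, 240.0], [0.5562, -0.1821])]
mouth (0.566, 0.004) bbox 34 34 area 898 (33mm disc 855) centre 0.5635 0.0015 cent 0.5642 0.0014
mouth (0.568, -0.062) bbox 33 34 area 896 (33mm disc 855) centre 0.5665 -0.064 cent 0.5667 -0.0641
mouth (0.571, -0.1285) bbox 34 34 area 893 (33mm disc 855) centre 0.5695 -0.13 cent 0.5693 -0.1297
eggfit 0.95 [256.4 276.1] area 7065 model 2021 [ 0.5589 -0.2217]
eggfit 0.95 [256.4 276.1] area 7065 model 7453 [ 0.5605 -0.1442]
```

>>> drive_tool:
  commands:
    - {"x":0.5,"y":0.6,"z":-1,"rx":-0.4,"ry":-0.7,"rz":0.8}
    - {"x":0.5,"y":0.65,"z":-1,"rx":0,"ry":-0.7,"rz":0.7}
    - {"x":0,"y":0,"z":-1,"rx":0,"ry":0,"rz":0}
    - {"x":0,"y":0,"z":0,"rx":0,"ry":0,"rz":0}

```text
clock: 17.55
position: [0.5716, -0.1235, 0.0956]
eef_rot: [3.14, -0.005, 0.053]
contact_force: [-0.8, 1.0, -1.2]
opening: 0.511
```

Run:
```python
from h import *
c=wlook("w11",[])
z=bot.get_state()["position"][2]
pockets(c,[(.564,.0015),(.5666,-.064),(.5694,-.13)])
eggfit(c,(256,276),z+.034,(.5694,-.13))
```

```text
t 17.6 pos [ 0.5721 -0.1236  0.0965] rot [ 3.14  -0.006  0.053] F [ 1.  -0.5 -1.2] op 0.511
mouth (0.564, 0.0015) bbox 35 34 area 900 (33mm disc 855) centre 0.5645 0.0015 cent 0.5643 0.0014
mouth (0.5666, -0.064) bbox 34 35 area 889 (33mm disc 855) centre 0.5666 -0.0635 cent 0.5667 -0.064
mouth (0.5694, -0.13) bbox 46 47 area 1333 (33mm disc 855) centre 0.5744 -0.1355 cent 0.5711 -0.1371
eggfit 0.71 [256.5 276.3] area 7194 model 7644 [ 0.5718 -0.1227]
```

>>> drive_tool:
  commands:
    - {"x":-0.25,"y":-0.65,"z":0,"rx":0,"ry":0.3,"rz":-0.5}
    - {"x":0,"y":0,"z":-1.5,"rx":0,"ry":0,"rz":0}
    - {"x":0,"y":0,"z":-1.5,"rx":0,"ry":0,"rz":0}
    - {"x":0,"y":0,"z":-1.5,"rx":0,"ry":0,"rz":0}
    - {"x":0,"y":0,"z":-1,"rx":0,"ry":0,"rz":0}
    - {"x":0,"y":0,"z":0,"rx":0,"ry":0,"rz":0}
    - {"x":0,"y":0,"z":0,"rx":0,"ry":0,"rz":0}

```text
clock: 18.35
position: [0.5689, -0.1322, 0.0375]
eef_rot: [3.14, -0.001, 0.041]
contact_force: [-0.3, 0.0, 0.2]
opening: 0.511
```

Run:
```python
from h import *
c=wlook("w12",[])
z=bot.get_state()["position"][2]
eggfit(c,(256,276),z+.034,(.5694,-.13))
```

```text
t 18.4 pos [ 0.5688 -0.1322  0.0375] rot [ 3.14e+00 -1.00e-03  4.10e-02] F [ 0.3 -0.9  0. ] op 0.516
eggfit 0.9 [256.4 275.9] area 7211 model 7531 [ 0.5691 -0.1319]
```

>>> drive_tool:
  commands:
    - {"x":0.05,"y":0.2,"z":-0.8,"rx":0,"ry":0,"rz":0}
    - {"x":0,"y":0,"z":-0.7,"rx":0,"ry":0,"rz":0}
    - {"x":0,"y":0,"z":-0.3,"rx":0,"ry":0,"rz":0}
    - {"x":0,"y":0,"z":0,"rx":0,"ry":0,"rz":0}

```text
clock: 18.85
position: [0.5706, -0.1302, 0.02]
eef_rot: [3.139, -0.005, 0.041]
contact_force: [0.4, 0.3, -0.7]
opening: 0.514
```

>>> drive_tool:
  commands:
    - {"x":-0.1,"y":0,"z":-0.2,"rx":0,"ry":0.2,"rz":0}
    - {"x":0,"y":0,"z":-0.2,"rx":0,"ry":0,"rz":0}
    - {"x":0,"y":0,"z":0,"rx":0,"ry":0,"rz":0}

```text
clock: 19.15
position: [0.5698, -0.1302, 0.0163]
eef_rot: [3.139, -0.002, 0.041]
contact_force: [-1.7, 0.8, 1.1]
opening: 0.515
```

>>> drive_tool:
  commands:
    - {"x":0,"y":0,"z":-0.15,"rx":0,"ry":0,"rz":0}
    - {"x":0,"y":0,"z":0,"rx":0,"ry":0,"rz":0}

```text
clock: 19.35
position: [0.5699, -0.1302, 0.0162]
eef_rot: [3.139, -0.002, 0.042]
contact_force: [-2.8, 0.5, 1.6]
opening: 0.513
```

Light contact with the seat (about 2–3 N): releasing.

>>> drive_tool:
  commands:
    - {"x":0,"y":0,"z":0,"rx":0,"ry":0,"rz":0}
    - {"x":0,"y":0,"z":0,"rx":0,"ry":0,"rz":0}
    - {"x":0,"y":0,"z":0,"rx":0,"ry":0,"rz":0}
    - {"x":0,"y":0,"z":0,"rx":0,"ry":0,"rz":0}
    - {"x":0,"y":0,"z":0,"rx":0,"ry":0,"rz":0}
  grip: 0

```text
clock: 19.85
position: [0.5704, -0.1304, 0.0162]
eef_rot: [3.138, -0.003, 0.041]
contact_force: [0.4, 0.2, 0.0]
opening: 1.0
```

Run:
```python
from h import *
c=wlook("w13",[])
eggfit(c,wproj(c,(.5694,-.13,.05)),.048,(.5694,-.13))
```

```text
t 19.9 pos [ 0.5704 -0.1304  0.0161] rot [ 3.138e+00 -3.000e-03  4.100e-02] F [ 0.1  0.5 -0.2] op 0.998
eggfit 0.73 [248.6 270.3] area 6965 model 7410 [ 0.5667 -0.1283]
```

>>> drive_tool:
  commands:
    - {"x":0,"y":0,"z":1,"rx":0,"ry":0,"rz":0}
    - {"x":0,"y":0,"z":3,"rx":0,"ry":0,"rz":0}
    - {"x":0,"y":0,"z":4,"rx":0,"ry":0,"rz":0}
    - {"x":0,"y":0,"z":3,"rx":0,"ry":0,"rz":0}
    - {"x":0.3,"y":-4,"z":0,"rx":0,"ry":0,"rz":0}
    - {"x":0.3,"y":-4,"z":0,"rx":0,"ry":0,"rz":0}
    - {"x":0.3,"y":-4,"z":0,"rx":0,"ry":0,"rz":0}
    - {"x":0.3,"y":-4,"z":0,"rx":0,"ry":0,"rz":0}
    - {"x":0.3,"y":-4,"z":0,"rx":0,"ry":0,"rz":0}
    - {"x":0.3,"y":-2.5,"z":0,"rx":0,"ry":0,"rz":0}
    - {"x":0,"y":0,"z":0,"rx":0,"ry":0,"rz":0}
    - {"x":0,"y":0,"z":0,"rx":0,"ry":0,"rz":0}

```text
clock: 21.15
position: [0.5876, -0.3635, 0.1412]
eef_rot: [3.133, -0.011, 0.044]
contact_force: [0.6, 0.3, -0.1]
opening: 1.0
```

Run:
```python
from h import *
c=wlook("w14",[("egg_b_mid",.052),("cup_b",0)])
eggfit(c,wproj(c,(.588,-.357,.052)),.052,(.588,-.357))
eggfit(c,wproj(c,(.489,-.331,.052)),.052,(.489,-.331))
eggfit(c,wproj(c,(.5694,-.13,.05)),.048,(.5694,-.13))
```

```text
t 21.2 pos [ 0.5876 -0.3633  0.1413] rot [ 3.133 -0.011  0.045] F [ 0.1 -0.   0.4] op 0.999
egg_b_mid [(0.69, [146.0, 150.0], [0.4925, -0.3299])]
cup_b [(0.96, [254.0, 171.0], [0.5862, -0.36]), (0.8, [162.0, 138.0], [0.4917, -0.3278]), (0.37, [145.0, 145.0], [0.4725, -0.3351])]
eggfit 0.76 [255.6 186.1] area 2136 model 2252 [ 0.5879 -0.3585]
eggfit 0.85 [143.7 148. ] area 2164 model 2206 [ 0.4902 -0.3278]
eggfit 0.85 [143.7 148. ] area 2164 model 2135 [ 0.4887 -0.3286]
```

>>> drive_tool:
  commands:
    - {"x":0,"y":0.45,"z":-1,"rx":0.4,"ry":0.6,"rz":0}
    - {"x":0,"y":0,"z":-3,"rx":0,"ry":0,"rz":0}
    - {"x":0,"y":0,"z":-3,"rx":0,"ry":0,"rz":0}
    - {"x":0,"y":0,"z":-2,"rx":0,"ry":0,"rz":0}
    - {"x":0,"y":0,"z":-1,"rx":0,"ry":0,"rz":0}
    - {"x":0,"y":0,"z":0,"rx":0,"ry":0,"rz":0}
    - {"x":0,"y":0,"z":0,"rx":0,"ry":0,"rz":0}

```text
clock: 22.15
position: [0.5885, -0.3524, 0.0366]
eef_rot: [-3.14, 0.001, 0.051]
contact_force: [-0.1, -0.2, 0.9]
opening: 1.001
```

Run:
```python
from h import *
c=wlook("w15",[])
eggfit(c,wproj(c,(.588,-.3585,.052)),.052,(.588,-.3585))
```

```text
t 22.2 pos [ 0.5886 -0.3524  0.0368] rot [-3.141e+00  1.000e-03  5.100e-02] F [ 1.3 -0.2  0.3] op 1.0
eggfit 0.87 [254.5 265.4] area 5604 model 5818 [ 0.5881 -0.3583]
```

>>> drive_tool:
  commands:
    - {"x":0,"y":-0.6,"z":0,"rx":0,"ry":0,"rz":0}
    - {"x":0,"y":0,"z":-0.8,"rx":0,"ry":0,"rz":0}
    - {"x":0,"y":0,"z":-0.7,"rx":0,"ry":0,"rz":0}
    - {"x":0,"y":0,"z":0,"rx":0,"ry":0,"rz":0}

```text
clock: 22.65
position: [0.59, -0.3605, 0.0245]
eef_rot: [3.139, -0.004, 0.05]
contact_force: [-0.0, -0.3, 0.1]
opening: 1.003
```

>>> drive_tool:
  commands:
    - {"x":-0.15,"y":0.2,"z":-0.5,"rx":0,"ry":0.2,"rz":0}
    - {"x":0,"y":0,"z":-0.1,"rx":0,"ry":0,"rz":0}
    - {"x":0,"y":0,"z":0,"rx":0,"ry":0,"rz":0}

```text
clock: 22.95
position: [0.5882, -0.3581, 0.0175]
eef_rot: [3.139, 0.0, 0.05]
contact_force: [0.3, -0.7, 0.3]
opening: 1.004
```

Run:
```python
from h import *
c=wlook("w16",[])
eggfit(c,wproj(c,(.588,-.3585,.052)),.052,(.588,-.3585))
```

```text
t 23.0 pos [ 0.5881 -0.3581  0.0175] rot [3.139 0.    0.05 ] F [-0.3  0.3 -0.2] op 1.0
eggfit 0.84 [255.5 277. ] area 7221 model 7558 [ 0.588  -0.3582]
```

>>> drive_tool:
  commands:
    - {"x":0,"y":0,"z":0,"rx":0,"ry":0,"rz":0}
    - {"x":0,"y":0,"z":0,"rx":0,"ry":0,"rz":0}
    - {"x":0,"y":0,"z":0,"rx":0,"ry":0,"rz":0}
    - {"x":0,"y":0,"z":0,"rx":0,"ry":0,"rz":0}
    - {"x":0,"y":0,"z":0,"rx":0,"ry":0,"rz":0}
    - {"x":0,"y":0,"z":0,"rx":0,"ry":0,"rz":0}
  grip: 1
  force: 20

```text
clock: 23.65
position: [0.5883, -0.3584, 0.0185]
eef_rot: [3.139, -0.0, 0.05]
contact_force: [0.3, -0.3, -0.5]
opening: 0.513
```

>>> drive_tool:
  commands:
    - {"x":0,"y":0,"z":0.5,"rx":0,"ry":0,"rz":0}
    - {"x":0,"y":0,"z":1,"rx":0,"ry":0,"rz":0}
    - {"x":0,"y":0,"z":2,"rx":0,"ry":0,"rz":0}
    - {"x":0,"y":0,"z":3,"rx":0,"ry":0,"rz":0}
    - {"x":0,"y":0,"z":2.5,"rx":0,"ry":0,"rz":0}
    - {"x":0,"y":0,"z":1,"rx":0,"ry":0,"rz":0}
    - {"x":0,"y":0,"z":0,"rx":0,"ry":0,"rz":0}

```text
clock: 24.35
position: [0.5878, -0.3577, 0.1244]
eef_rot: [3.139, -0.001, 0.05]
contact_force: [0.5, -0.2, -1.4]
opening: 0.513
```

>>> drive_tool:
  commands:
    - {"x":-0.2,"y":1.5,"z":0,"rx":0,"ry":0,"rz":0}
    - {"x":-0.25,"y":3,"z":0,"rx":0,"ry":0,"rz":0}
    - {"x":-0.25,"y":4,"z":0,"rx":0,"ry":0,"rz":0}
    - {"x":-0.25,"y":4,"z":0,"rx":0,"ry":0,"rz":0}
    - {"x":-0.25,"y":4,"z":0,"rx":0,"ry":0,"rz":0}
    - {"x":-0.25,"y":4,"z":0,"rx":0,"ry":0,"rz":0}
    - {"x":-0.25,"y":4,"z":0,"rx":0,"ry":0,"rz":0}
    - {"x":-0.25,"y":2.5,"z":0,"rx":0,"ry":0,"rz":0}
    - {"x":-0.2,"y":1.2,"z":0,"rx":0,"ry":0,"rz":0}
    - {"x":0,"y":0,"z":0,"rx":0,"ry":0,"rz":0}
    - {"x":0,"y":0,"z":0,"rx":0,"ry":0,"rz":0}

```text
clock: 25.45
position: [0.5581, -0.0659, 0.1102]
eef_rot: [-3.139, 0.015, 0.048]
contact_force: [-0.2, 0.5, -0.5]
opening: 0.518
```

Run:
```python
from h import *
c=wlook("w17",[])
z=bot.get_state()["position"][2]
pockets(c,[(.564,.0015),(.5666,-.064)])
eggfit(c,(256,276),z+.0335,(.5666,-.064))
eggfit(c,wproj(c,(.561,.067,.05)),.048,(.561,.067))
```

```text
t 25.5 pos [ 0.558  -0.0662  0.1102] rot [-3.138  0.016  0.047] F [ 0.7  0.1 -1.8] op 0.514
mouth (0.564, 0.0015) bbox 34 34 area 903 (33mm disc 855) centre 0.5645 0.002 cent 0.5642 0.0018
mouth (0.5666, -0.064) bbox 34 34 area 899 (33mm disc 855) centre 0.5671 -0.0635 cent 0.5668 -0.0635
eggfit 0.67 [256.3 275.9] area 7289 model 7452 [ 0.5588 -0.0661]
eggfit 0.71 [270.6  26.7] area 2896 model 3103 [0.561 0.067]
```

>>> drive_tool:
  commands:
    - {"x":0.8,"y":0.2,"z":-1,"rx":-0.1,"ry":-0.9,"rz":0}
    - {"x":0,"y":0,"z":-2,"rx":0,"ry":0,"rz":0}
    - {"x":0,"y":0,"z":-2,"rx":0,"ry":0,"rz":0}
    - {"x":0,"y":0,"z":-1.5,"rx":0,"ry":0,"rz":0}
    - {"x":0,"y":0,"z":0,"rx":0,"ry":0,"rz":0}
    - {"x":0,"y":0,"z":0,"rx":0,"ry":0,"rz":0}

```text
clock: 26.2
position: [0.5679, -0.0712, 0.0448]
eef_rot: [3.14, -0.005, 0.038]
contact_force: [0.3, -0.5, -1.4]
opening: 0.514
```

Run:
```python
from h import *
c=wlook("w18",[])
z=bot.get_state()["position"][2]
eggfit(c,(256,276),z+.0335,(.5666,-.064))
```

```text
t 26.25 pos [ 0.5679 -0.0712  0.0448] rot [ 3.14  -0.005  0.038] F [-1.2  0.6 -1.3] op 0.51
eggfit 0.55 [256.5 275.8] area 7153 model 7466 [ 0.5681 -0.0712]
```

>>> drive_tool:
  commands:
    - {"x":-0.1,"y":0.7,"z":0,"rx":0,"ry":0.2,"rz":0}
    - {"x":0,"y":0,"z":-0.6,"rx":0,"ry":0,"rz":0}
    - {"x":0,"y":0,"z":-0.8,"rx":0,"ry":0,"rz":0}
    - {"x":0,"y":0,"z":-0.3,"rx":0,"ry":0,"rz":0}
    - {"x":0,"y":0,"z":0,"rx":0,"ry":0,"rz":0}

```text
clock: 26.8
position: [0.5683, -0.0635, 0.0292]
eef_rot: [3.139, -0.006, 0.038]
contact_force: [0.2, 0.4, -1.0]
opening: 0.512
```

>>> drive_tool:
  commands:
    - {"x":-0.15,"y":0,"z":-0.4,"rx":0,"ry":0.3,"rz":0}
    - {"x":0,"y":0,"z":-0.5,"rx":0,"ry":0,"rz":0}
    - {"x":0,"y":0,"z":-0.2,"rx":0,"ry":0,"rz":0}
    - {"x":0,"y":0,"z":0,"rx":0,"ry":0,"rz":0}

```text
clock: 27.2
position: [0.5665, -0.0635, 0.017]
eef_rot: [3.14, 0.001, 0.038]
contact_force: [0.5, 0.2, -0.8]
opening: 0.512
```

>>> drive_tool:
  commands:
    - {"x":0,"y":0,"z":-0.15,"rx":0,"ry":0,"rz":0}
    - {"x":0,"y":0,"z":-0.1,"rx":0,"ry":0,"rz":0}
    - {"x":0,"y":0,"z":0,"rx":0,"ry":0,"rz":0}

```text
clock: 27.5
position: [0.5666, -0.0637, 0.0153]
eef_rot: [3.14, 0.001, 0.038]
contact_force: [-1.2, 0.2, 1.1]
opening: 0.512
```

Seated, with light contact at the expected height. Release and check.

>>> drive_tool:
  commands:
    - {"x":0,"y":0,"z":0,"rx":0,"ry":0,"rz":0}
    - {"x":0,"y":0,"z":0,"rx":0,"ry":0,"rz":0}
    - {"x":0,"y":0,"z":0,"rx":0,"ry":0,"rz":0}
    - {"x":0,"y":0,"z":0,"rx":0,"ry":0,"rz":0}
    - {"x":0,"y":0,"z":0,"rx":0,"ry":0,"rz":0}
  grip: 0

```text
clock: 28.0
position: [0.5673, -0.0637, 0.0155]
eef_rot: [3.139, -0.001, 0.038]
contact_force: [0.1, -0.1, 0.6]
opening: 0.997
```

>>> drive_tool:
  commands:
    - {"x":0,"y":0,"z":1,"rx":0,"ry":0,"rz":0}
    - {"x":0,"y":0,"z":3,"rx":0,"ry":0,"rz":0}
    - {"x":0,"y":0,"z":4,"rx":0,"ry":0,"rz":0}
    - {"x":0,"y":0,"z":3.5,"rx":0,"ry":0,"rz":0}
    - {"x":-1,"y":-3.5,"z":0,"rx":0,"ry":0,"rz":0}
    - {"x":-1.2,"y":-4,"z":0,"rx":0,"ry":0,"rz":0}
    - {"x":-1.2,"y":-4,"z":0,"rx":0,"ry":0,"rz":0}
    - {"x":-1.2,"y":-4,"z":0,"rx":0,"ry":0,"rz":0}
    - {"x":-1.2,"y":-4,"z":0,"rx":0,"ry":0,"rz":0}
    - {"x":-1.2,"y":-4,"z":0,"rx":0,"ry":0,"rz":0}
    - {"x":-0.6,"y":-2,"z":0,"rx":0,"ry":0,"rz":0}
    - {"x":0,"y":0,"z":0,"rx":0,"ry":0,"rz":0}

```text
clock: 29.2
position: [0.4871, -0.3275, 0.1461]
eef_rot: [3.133, -0.01, 0.042]
contact_force: [0.3, 0.8, -0.2]
opening: 1.0
```

Run:
```python
from h import *
c=wlook("w19",[("egg_b_mid",.052),("cup_b",0)])
eggfit(c,wproj(c,(.490,-.3285,.052)),.052,(.490,-.3285))
```

```text
t 29.25 pos [ 0.4876 -0.3264  0.1462] rot [ 3.133 -0.011  0.043] F [-0.2  0.2  0.4] op 0.997
egg_b_mid [(0.97, [258.0, 188.0], [0.4899, -0.3253])]
cup_b [(0.72, [259.0, 174.0], [0.4916, -0.3282]), (0.72, [344.0, 203.0], [0.5872, -0.3567])]
eggfit 0.72 [258.1 189.8] area 2113 model 2150 [ 0.4897 -0.3274]
```

>>> drive_tool:
  commands:
    - {"x":0.2,"y":-0.3,"z":-1,"rx":0.4,"ry":0.6,"rz":0}
    - {"x":0,"y":0,"z":-3,"rx":0,"ry":0,"rz":0}
    - {"x":0,"y":0,"z":-3,"rx":0,"ry":0,"rz":0}
    - {"x":0,"y":0,"z":-2.5,"rx":0,"ry":0,"rz":0}
    - {"x":0,"y":0,"z":-1,"rx":0,"ry":0,"rz":0}
    - {"x":0,"y":0,"z":0,"rx":0,"ry":0,"rz":0}
    - {"x":0,"y":0,"z":0,"rx":0,"ry":0,"rz":0}

```text
clock: 30.1
position: [0.4941, -0.3209, 0.0361]
eef_rot: [-3.14, 0.001, 0.056]
contact_force: [-0.1, 0.2, 0.6]
opening: 1.002
```

Run:
```python
from h import *
c=wlook("w20",[])
eggfit(c,wproj(c,(.490,-.3275,.052)),.052,(.490,-.3275))
```

```text
t 30.15 pos [ 0.4942 -0.321   0.0364] rot [-3.14   0.     0.056] F [0.1 0.1 0.2] op 0.997
eggfit 0.96 [247.4 266.4] area 5684 model 5832 [ 0.4898 -0.3275]
```

>>> drive_tool:
  commands:
    - {"x":-0.45,"y":-0.6,"z":0,"rx":0,"ry":0,"rz":-0.5}
    - {"x":0,"y":0,"z":-0.6,"rx":0,"ry":0,"rz":0}
    - {"x":0,"y":0,"z":-0.7,"rx":0,"ry":0,"rz":0}
    - {"x":0,"y":0,"z":0,"rx":0,"ry":0,"rz":0}

```text
clock: 30.6
position: [0.4906, -0.3294, 0.0263]
eef_rot: [3.139, -0.005, 0.046]
contact_force: [-0.9, 0.6, -0.8]
opening: 1.003
```

>>> drive_tool:
  commands:
    - {"x":-0.1,"y":0.2,"z":-0.5,"rx":0,"ry":0.3,"rz":0}
    - {"x":0,"y":0,"z":-0.3,"rx":0,"ry":0,"rz":0}
    - {"x":0,"y":0,"z":0,"rx":0,"ry":0,"rz":0}

```text
clock: 30.9
position: [0.4895, -0.327, 0.0173]
eef_rot: [3.139, 0.001, 0.046]
contact_force: [0.6, -0.2, 0.6]
opening: 0.995
```

Run:
```python
from h import *
c=wlook("w21",[])
eggfit(c,wproj(c,(.490,-.3275,.052)),.052,(.490,-.3275))
```

```text
t 30.95 pos [ 0.4895 -0.3271  0.0175] rot [3.139e+00 1.000e-03 4.600e-02] F [-0.5  0.6 -0.7] op 1.001
eggfit 0.93 [256.3 277.7] area 7269 model 7569 [ 0.4897 -0.3273]
```

>>> drive_tool:
  commands:
    - {"x":0,"y":0,"z":0,"rx":0,"ry":0,"rz":0}
    - {"x":0,"y":0,"z":0,"rx":0,"ry":0,"rz":0}
    - {"x":0,"y":0,"z":0,"rx":0,"ry":0,"rz":0}
    - {"x":0,"y":0,"z":0,"rx":0,"ry":0,"rz":0}
    - {"x":0,"y":0,"z":0,"rx":0,"ry":0,"rz":0}
    - {"x":0,"y":0,"z":0,"rx":0,"ry":0,"rz":0}
  grip: 1
  force: 20

```text
clock: 31.6
position: [0.4897, -0.3274, 0.0185]
eef_rot: [3.139, 0.001, 0.046]
contact_force: [-1.2, 0.6, -0.6]
opening: 0.512
```

>>> drive_tool:
  commands:
    - {"x":0,"y":0,"z":0.5,"rx":0,"ry":0,"rz":0}
    - {"x":0,"y":0,"z":1,"rx":0,"ry":0,"rz":0}
    - {"x":0,"y":0,"z":2,"rx":0,"ry":0,"rz":0}
    - {"x":0,"y":0,"z":3,"rx":0,"ry":0,"rz":0}
    - {"x":0,"y":0,"z":3,"rx":0,"ry":0,"rz":0}
    - {"x":0,"y":0,"z":1,"rx":0,"ry":0,"rz":0}
    - {"x":0,"y":0,"z":0,"rx":0,"ry":0,"rz":0}

```text
clock: 32.3
position: [0.4893, -0.3267, 0.1297]
eef_rot: [3.138, -0.0, 0.046]
contact_force: [-0.4, 0.4, -0.1]
opening: 0.512
```

>>> drive_tool:
  commands:
    - {"x":0.4,"y":1.5,"z":0,"rx":0,"ry":0,"rz":0}
    - {"x":0.8,"y":3,"z":0,"rx":0,"ry":0,"rz":0}
    - {"x":0.9,"y":4,"z":0,"rx":0,"ry":0,"rz":0}
    - {"x":0.9,"y":4,"z":0,"rx":0,"ry":0,"rz":0}
    - {"x":0.9,"y":4,"z":0,"rx":0,"ry":0,"rz":0}
    - {"x":0.9,"y":4,"z":0,"rx":0,"ry":0,"rz":0}
    - {"x":0.9,"y":4,"z":0,"rx":0,"ry":0,"rz":0}
    - {"x":0.9,"y":4,"z":0,"rx":0,"ry":0,"rz":0}
    - {"x":0.9,"y":2.5,"z":0,"rx":0,"ry":0,"rz":0}
    - {"x":0.5,"y":1.2,"z":0,"rx":0,"ry":0,"rz":0}
    - {"x":0,"y":0,"z":0,"rx":0,"ry":0,"rz":0}
    - {"x":0,"y":0,"z":0,"rx":0,"ry":0,"rz":0}

```text
clock: 33.5
position: [0.5605, 0.019, 0.1093]
eef_rot: [-3.134, 0.028, 0.048]
contact_force: [-0.4, -0.7, 0.1]
opening: 0.515
```

Run:
```python
from h import *
c=wlook("w22",[])
z=bot.get_state()["position"][2]
pockets(c,[(.564,.0015)])
eggfit(c,(256,276),z+.0335,(.564,.0015))
eggfit(c,wproj(c,(.561,.067,.05)),.048,(.561,.067))
```

```text
t 33.55 pos [0.5604 0.0187 0.1093] rot [-3.134  0.028  0.047] F [-0.6 -0.8  0. ] op 0.51
mouth (0.564, 0.0015) bbox 47 56 area 1559 (33mm disc 855) centre 0.5635 -0.0035 cent 0.5634 -0.0074
eggfit 0.68 [256.4 276. ] area 7251 model 7449 [0.5617 0.0187]
eggfit 0.82 [262.3 142.1] area 2876 model 3037 [0.561  0.0679]
```

>>> drive_tool:
  commands:
    - {"x":0.2,"y":-1.0,"z":0,"rx":-0.4,"ry":-0.8,"rz":0}
    - {"x":0.2,"y":-0.7,"z":0,"rx":0,"ry":-0.8,"rz":0}
    - {"x":0,"y":0,"z":-1.5,"rx":0,"ry":0,"rz":0}
    - {"x":0,"y":0,"z":-2,"rx":0,"ry":0,"rz":0}
    - {"x":0,"y":0,"z":-1.5,"rx":0,"ry":0,"rz":0}
    - {"x":0,"y":0,"z":0,"rx":0,"ry":0,"rz":0}
    - {"x":0,"y":0,"z":0,"rx":0,"ry":0,"rz":0}

```text
clock: 34.35
position: [0.5661, -0.0084, 0.0612]
eef_rot: [3.137, -0.011, 0.037]
contact_force: [0.3, -0.5, -0.6]
opening: 0.513
```

Run:
```python
from h import *
c=wlook("w23",[])
z=bot.get_state()["position"][2]
eggfit(c,(256,276),z+.0335,(.564,.0015))
eggfit(c,wproj(c,(.561,.067,.05)),.048,(.561,.067))
```

```text
t 34.4 pos [ 0.5661 -0.0084  0.0612] rot [ 3.137 -0.011  0.037] F [-1.2 -0.6 -1.2] op 0.512
eggfit 0.89 [256.2 276.1] area 7158 model 7466 [ 0.5659 -0.0085]
eggfit 0.69 [251.6 107. ] area 5122 model 5282 [0.5611 0.0676]
```

>>> drive_tool:
  commands:
    - {"x":-0.2,"y":0.9,"z":-0.5,"rx":0.2,"ry":0.6,"rz":0}
    - {"x":0,"y":0,"z":-1,"rx":0,"ry":0,"rz":0}
    - {"x":0,"y":0,"z":-0.8,"rx":0,"ry":0,"rz":0}
    - {"x":0,"y":0,"z":0,"rx":0,"ry":0,"rz":0}
    - {"x":0,"y":0,"z":0,"rx":0,"ry":0,"rz":0}

```text
clock: 35.0
position: [0.5648, 0.0023, 0.0378]
eef_rot: [3.141, -0.002, 0.038]
contact_force: [0.8, -0.1, 0.1]
opening: 0.515
```

>>> drive_tool:
  commands:
    - {"x":0,"y":0,"z":-0.8,"rx":0,"ry":0,"rz":0}
    - {"x":0,"y":0,"z":-0.8,"rx":0,"ry":0,"rz":0}
    - {"x":0,"y":0,"z":-0.2,"rx":0,"ry":0,"rz":0}
    - {"x":0,"y":0,"z":0,"rx":0,"ry":0,"rz":0}

```text
clock: 35.4
position: [0.5647, 0.0022, 0.018]
eef_rot: [3.141, -0.002, 0.038]
contact_force: [1.0, 0.2, -0.7]
opening: 0.513
```

>>> drive_tool:
  commands:
    - {"x":-0.05,"y":0,"z":-0.2,"rx":0,"ry":0,"rz":0}
    - {"x":0,"y":0,"z":-0.1,"rx":0,"ry":0,"rz":0}
    - {"x":0,"y":0,"z":0,"rx":0,"ry":0,"rz":0}

```text
clock: 35.7
position: [0.5643, 0.0022, 0.0156]
eef_rot: [-3.142, -0.002, 0.038]
contact_force: [-2.3, -0.1, 1.6]
opening: 0.512
```

Seated (light contact). Release, rise and pull away toward −y for a final look.

>>> drive_tool:
  commands:
    - {"x":0,"y":0,"z":0,"rx":0,"ry":0,"rz":0}
    - {"x":0,"y":0,"z":0,"rx":0,"ry":0,"rz":0}
    - {"x":0,"y":0,"z":0,"rx":0,"ry":0,"rz":0}
    - {"x":0,"y":0,"z":0,"rx":0,"ry":0,"rz":0}
    - {"x":0,"y":0,"z":0,"rx":0,"ry":0,"rz":0}
  grip: 0

```text
clock: 36.2
position: [0.5651, 0.0021, 0.0162]
eef_rot: [3.141, -0.005, 0.038]
contact_force: [-0.5, -0.7, 0.5]
opening: 1.002
```

>>> drive_tool:
  commands:
    - {"x":0,"y":0,"z":1,"rx":0,"ry":0,"rz":0}
    - {"x":0,"y":0,"z":3,"rx":0,"ry":0,"rz":0}
    - {"x":0,"y":0,"z":4,"rx":0,"ry":0,"rz":0}
    - {"x":0,"y":0,"z":4,"rx":0,"ry":0,"rz":0}
    - {"x":0,"y":-4,"z":3,"rx":0,"ry":0,"rz":0}
    - {"x":0,"y":-4,"z":1,"rx":0,"ry":0,"rz":0}
    - {"x":0,"y":-4,"z":0,"rx":0,"ry":0,"rz":0}
    - {"x":0,"y":-2,"z":0,"rx":0,"ry":0,"rz":0}
    - {"x":0,"y":0,"z":0,"rx":0,"ry":0,"rz":0}
    - {"x":0,"y":0,"z":0,"rx":0,"ry":0,"rz":0}

```text
clock: 37.2
position: [0.563, -0.1413, 0.1904]
eef_rot: [3.138, -0.011, 0.041]
contact_force: [0.3, 0.1, -0.2]
opening: 0.999
```

Run:
```python
from h import *
c=wlook("w24",[("egg_a_mid",.048)])
for p in [(.561,.067),(.5642,.002),(.5668,-.0637),(.5694,-.129)]: eggfit(c,wproj(c,(*p,.05)),.048,p)
```

```text
t 37.25 pos [ 0.563  -0.141   0.1904] rot [ 3.137 -0.011  0.041] F [ 0.2 -0.2  0.3] op 1.001
egg_a_mid []
eggfit 0.79 [259.4  33.1] area 1643 model 1655 [0.5617 0.002 ]
eggfit 0.79 [259.4  33.1] area 1643 model 1655 [0.5617 0.002 ]
eggfit 0.81 [259.7  99.1] area 1608 model 1651 [ 0.5647 -0.0639]
eggfit 0.59 [258.8 163.1] area 1466 model 1559 [ 0.5666 -0.1285]
```

View pics/w24.png

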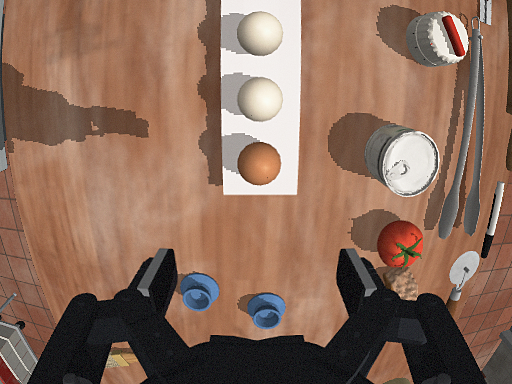

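The last wrist picture shows the three placed eggs upright in the row: cream at (260,33) and (260,99), brown at (259,163). Both empty cups are standing, and the tin and tomato look undisturbed. I'll check egg_d and the rest from above, then hand in.

Run:
```python
from h import *
c=bot.camera("top")
a=cv2.imread("pics/top0.png").astype(int); d=np.abs(c["pixels"].astype(int)-a).max(2)
for n,(u,v) in dict(egg_d=(257,199.6),timer=(266,144),tin=(308,153),tomato=(340,146),jar=(144,243)).items():
    print(n,d[int(v)-7:int(v)+8,int(u)-7:int(u)+8].mean().round(1))
print([(round(r["score"],2),r["centre"]) for r in bot.search_frame("top","egg_b")])
s=bot.get_state();print(s["clock"],s["contact_force"])
bot.close_job()
```

```text
egg_d 3.3
timer 3.5
tin 3.2
tomato 3.8
jar 3.7
[(0.61, [254.6, 198.1]), (0.56, [273.9, 198.2]), (0.56, [292.6, 197.2]), (0.44, [182.5, 168.7])]
37.6 [0.0674451  0.19173899 0.19512886]
the job is handed in; nothing more can be done
```

The tray is full and the job is handed in at about 37.6 s. I slid the stand's jaw fully open, then set the brown egg in pocket_0, egg_b in pocket_1 and egg_c in pocket_2. All were held with the weakest grip (20 N) and seated with only about 2–3 N on the wrist.

**Last checks**
- **Placed eggs:** the wrist camera put the three eggs upright, within about 3 mm of my pocket estimates. All three sat about 2.5 mm towards −x.
- **Other things:** comparing top-camera pictures before and after, egg_d, the tin, timer, tomato and spice jar show no change beyond noise. Both empty cups are standing, and the gripper is clear of everything.

**What disagreed or failed**
- **Fingertips:** the camera showed them 15 mm (shut) to 28 mm (open) behind the reported TCP, not 11 mm ahead as described. My first knob grasp therefore closed above it and touched nothing else; I re-measured and went lower.
- **First move:** it was refused because the rows lacked some keys, so nothing moved.
- **Final detection:** on the last top picture the network found egg_d and two of the placed eggs but missed the brown one; a pink look-alike was also reported. The last wrist picture does show the brown egg seated.

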